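Stack a spacer set on the shuttle and press it under the arbor press

ROBOT

A 6-joint arm with a two-finger parallel gripper is mounted at the origin on the work surface. World frame = base frame: x ahead of the robot, y to its left, z up, the work surface at z = 0. Lengths are in mm, angles in rad, forces in N, time in s.
With the tool pointing down it reaches from about 275 to 1000 mm from the base axis. Payload 8.4 kg.
Tool frame: the origin (TCP) lies between the finger pads; the fingertips stand 25 mm ahead of it and the grasp point (between the pads) lies 6 mm ahead of it; z points along the fingers, y is the line along which they close (so a half turn about z gives the same grasp; the last joint's range is limited). The gripper opens to 85 mm and grips with 20 to 120 N. Pads are 22 mm wide; open, the fingers measure 114 mm over their backs; the gripper's body (76 mm by 85 mm) begins 54 mm behind the grasp point. The pads swing forward as they close: fully open they stand 13 mm farther back than shut.
Start: joints at [1.204, 0.353, 1.633, -0, 1.155, -0.002], TCP at [222.975, 583.875, 227.881] pointing down, gripper open.
Joint ranges: [-2.63, 2.63], [-0.92, 2.1], [0.06, 2.66], [-1.3, 4.44], [0, 2.69], [-3.02, 3.02]. Speed limits (rad/s): [2.22, 2.22, 2.79, 3.14, 3.14, 3.14].

INTERFACE

Orientations are given as [roll, pitch, yaw] about the fixed x, y, z axes, in that order (R = Rz(yaw) Ry(pitch) Rx(roll)).
In Python, from rig import r, eyes, workorder gives the robot as it stands. The module is installed in compiled form; this text tells all that it offers.
- The arm moves only by the tool step_arm, never from a script. Its argument "moves" is a list of rows, each an object of numbers: "tx", "ty", "tz": the shift along the tool's x, y, z scaled (see below); "ax", "ay", "az": the turn, a rotation vector about the tool's x, y, z scaled (see below). In form: [{"tx": .., "ty": .., "tz": .., "ax": .., "ay": .., "az": ..}, ...]. A call has 1 to 5 rows; each row shifts and turns the commanded pose from where the row before left it, along the tool's axes as they then stand; what a row does not reach is not made up. The controller multiplies each number of a shift by 25 mm and each number of a turn by 90 degrees. A row lasts 1/8 s, in which the tool goes at most 62.5 mm and 10.7 degrees, less where a joint would pass 70% of its speed; a pose out of reach is approached as far as the arm can. A call with a number of a shift or a turn outside -1 to 1 is refused whole. A call with a gripper value outside its range is refused whole. "gripper" is the opening, from 0 (shut) to 1 (fully open), set as the call begins (left out, the last holds). The fingers move at their own pace and stop on an object; "newtons" is the grip in N (left out, the last holds). Time passes only in rows, so rows that do not move let the fingers close. It gives the time, the measured TCP pose, the force, the opening and the grip force at its end, in the units of the state.
- r.sense(): the state, without advancing time (a new reading comes with each control period).
- eyes.grab_frame(name): name is "scene" or "top" or "wrist"; returns (picture, depth): 420x560x3 uint8, red, green, blue; 420x560 float32, mm along the optical axis (not along the pixel's ray), 0 where there is no reading.
- eyes.camera_info(name): a dict with "intrinsics" (3x3 intrinsics, pixels), "cam_to_world" (4x4, takes a point from camera to world coordinates). Camera axes: x right, y up, looking along -z (the intrinsics and any distortion apply to the point x, -y, -z); pixel columns grow to the right and rows downward; lengths in mm; the calibration is good to about 2 mm. The wrist camera is an equidistant fisheye: a pixel r from the principal point sees the ray r / f radians off the axis. A picture is of the moment at which its call begins: read the wrist's pose just before it. camera_info takes no time and is no camera call; for the wrist camera it gives the pose at the moment of the call.
- workorder.sign_off(): hands the job in; it is judged then, once.
The state is a dict: "clock": time; "qpos": joint angles; "qvel": joint speeds; "joint_efforts": joint torques, N m; "eef_pos": TCP position; "tcp_rot": TCP orientation; "contact_force": force on the tool from outside, world axes, zero at the start; "wrist_torque": the same for the moment, N m; "opening": opening from 0.0 (shut) to 1.0 (fully open); "grasp_force": force on a finger pad.
Only numpy, scipy, OpenCV 4.12 (cv2) and the standard library are available. Lean on these libraries where they do the work, as an engineer would, in place of code of your own. Each camera call takes 0.05 s, during which the arm holds its last target. There are 200 camera calls.

TASK

Build the ring set on the post of the shuttle plate: the flanged bush first with its wide flange down, then every spacer ring that is there (one to three), then the thick collar on top, each slid fully home. Then, keeping the shuttle flat on the bench, slide it by its upright grip into the guides, under the guard and the raised ram, right up to the end stop; pull the press lever down until the ram bears firmly on the collar, let the lever back up, and draw the shuttle with its whole stack back out clear of the guides. Leave everything else on the bench undisturbed.

Things in the scene. Friction and masses are not known exactly. Their poses are not given: they have to be found in the camera images.
- shuttle: loose aluminium shuttle plate, 0.75 kg, 96 x 96 mm, 12 mm thick, origin at the centre of its underside. A post stands at its centre. From the middle of its -y edge a flat bar (20 mm wide, 11 mm high) runs along its own -y to an upright black grip. It goes into the press with its own +y foremost
- post_foot (a point): foot of the shuttle's steel post: on the post's axis, on top of the plate, 12 mm above the shuttle's underside; axes as the shuttle. The post is 15 mm in diameter and rises 58 mm from here, the last 10 mm tapering to 6 mm
- shuttle_grip (a point): in the shuttle's upright grip, a block 24 mm (shuttle's x) by 26 mm (y), top 52 mm above the bench: this point is on its middle line, 160 mm from the post along the shuttle's -y, 10 mm below its top. Pinch it from above across its x faces
- flange: flanged bush: black moulded plastic ring, hole 19 mm, 58 mm wide flange 6 mm thick with a 37 mm diameter hub 10 mm high above it, 16 mm high in all, 50 g; origin at the centre of its underside, z up out of the hub. It starts flange down
- spacer1: spacer ring: black moulded plastic ring, hole 19 mm, 44 mm outside diameter, 8 mm thick, 30 g, both faces alike; origin at its centre (4 mm above its underside). May be absent
- spacer2: spacer ring: black moulded plastic ring, hole 19 mm, 44 mm outside diameter, 8 mm thick, 30 g, both faces alike; origin at its centre (4 mm above its underside). May be absent
- spacer3: spacer ring: black moulded plastic ring, hole 19 mm, 44 mm outside diameter, 8 mm thick, 30 g, both faces alike; origin at its centre (4 mm above its underside). May be absent
- collar: collar: black moulded plastic ring, hole 19 mm, 36 mm outside diameter, 16 mm high, 50 g, both ends alike; origin at its centre (8 mm above its underside)
- press: blue bench arbor press, fixed; origin on the bench under the ram's axis. The shuttle enters along the press's own +y. The head overhangs from y = -45 mm, at 137 to 237 mm height; the column stands from y = +87 mm. A steel end stop on the bench, face at y = +49 mm: with the shuttle against it the post is under the ram within 1 mm
- guide_mouth (a point): middle of the guides' mouth on the bench, at y = -150 mm in the press frame, axes as the press. Two rails 12 mm high, inner faces 100 mm apart, run from y = -110 to +60 mm; at the mouth they splay to about 135 mm apart
- guard_edge (a point): middle of the lower edge of the clear guard plate that crosses the guides, at y = -70 mm in the press frame, 85 mm above the bench. The guard stands on two posts 130 mm apart (clear gap), its top is 168 mm above the bench
- press_axis (a point): point on the bench straight under the ram's axis, axes as the press
- ram: the press ram with a hollow round nose, outside diameter 40 mm, hole 24 mm wide and 34 mm deep; origin at the centre of the nose's lower face, 76 mm above the bench when raised (6 mm above the top of the shuttle's post). It goes down 30 mm per radian of the lever, so the nose passes over the post and lands on the collar
- lever (a joint): angle of the press lever: 0 = raised, held up by a return spring; grows as it is pulled down, to 1.15. Bar 12 mm thick, 230 mm long, 28 mm black ball at the end, turning about the press's x; at 0 it points along the press's -y, 0.6 rad above level. Pushing down at lever_push takes 4 to 6 N; the ram bears on the stack with 7 times the push beyond that
- lever_push (a point): point on the lever's axis 205 mm from its hinge, just inside the ball: a good place to push down on
- lever_hinge (a point): hinge of the lever, 100 mm to +x, 30 mm to +y of the ram's axis, 185 mm above the bench
- spanner: bystander, to be left alone: open-ended spanner lying flat, about 18 cm long
- driver: bystander, to be left alone: screwdriver lying flat, about 20 cm long
- solvent: bystander, to be left alone: white bottle, 54 mm diameter, 130 mm tall
- dish: bystander, to be left alone: small steel bowl, 72 mm across, 20 mm high
- taperoll: bystander, to be left alone: roll of yellow tape lying flat, 90 mm diameter, 24 mm high
- caliper: bystander, to be left alone: caliper lying flat, 220 mm long
- jar: bystander, to be left alone: jar, 60 mm diameter, 70 mm tall
Not all that is in view belongs to the job. What is shaped like the flange but blue is not meant. What is shaped like the spacer2 but green or orange is not meant.

How it is judged (in metres and radians):
On the way, in this order (a step that is already met when the one before it is completed fails the run):
1. the flanged bush is home on the shuttle's post, flange down (horizontal distance between flange and post_foot below 0.004 m and angle between the z axis of flange and the z axis of post_foot, either way round below 0.12 rad and angle between flange's own z axis and vertical below 0.3 rad and z of flange in the frame of post_foot below 0.0025 m), for 0.2 s.
2. every spacer ring that is there is home on the post above it (horizontal distance between each of spacer1, spacer2, spacer3 and post_foot below 0.004 m and angle between the z axis of each of spacer1, spacer2, spacer3 and the z axis of post_foot, either way round below 0.12 rad and z of spacer1 in the frame of post_foot between 0.017 and 0.0385 m and (z of spacer1 in the frame of post_foot below 0.0225 m or distance between spacer1 and spacer2 below 0.0105 m or distance between spacer1 and spacer3 below 0.0105 m) and z of spacer2 in the frame of post_foot between 0.017 and 0.0385 m and (z of spacer2 in the frame of post_foot below 0.0225 m or distance between spacer2 and spacer1 below 0.0105 m or distance between spacer2 and spacer3 below 0.0105 m) and z of spacer3 in the frame of post_foot between 0.017 and 0.0385 m and (z of spacer3 in the frame of post_foot below 0.0225 m or distance between spacer3 and spacer1 below 0.0105 m or distance between spacer3 and spacer2 below 0.0105 m)), for 0.2 s.
3. the collar is home on the post, on top of the spacers (horizontal distance between collar and post_foot below 0.004 m and angle between the z axis of collar and the z axis of post_foot, either way round below 0.12 rad and z of collar in the frame of post_foot above 0.03 m and (distance between collar and spacer1 below 0.0145 m or distance between collar and spacer2 below 0.0145 m or distance between collar and spacer3 below 0.0145 m)), for 0.2 s.
4. the shuttle stands against the end stop, its post under the ram (within 4 mm) (horizontal distance between post_foot and press_axis below 0.004 m), for 0.2 s.
5. the ram is pressed on the collar with more than 10 N (contact force between ram and collar above 10 N), for 0.2 s.
6. the lever is back up (value of joint lever below 0.1 rad), for 0.2 s.
At the end, for the whole second after the job is handed in: Bush (flange down), all spacers and collar in that order on the post, within 4 mm of its axis and 0.12 rad of level, each touching the one below within 2.5 mm; lever up (under 0.1 rad); shuttle still, flat, released, its post over 200 mm in front of the ram axis, clear of the guides (all of step 1 and all of step 2 and all of step 3 and y of post_foot in the frame of press_axis below -0.2 m and height (world z) of shuttle below 0.004 m and angle between shuttle's own z axis and vertical below 0.05 rad and value of joint lever below 0.1 rad and linear speed of each of shuttle, collar below 0.02 m/s).
It fails at once if the shuttle was lifted off the bench (over 15 mm) or tipped (over 0.2 rad) (height (world z) of shuttle above 0.015 m or angle between shuttle's own z axis and vertical above 0.2 rad).
It fails at once if a bystander was disturbed (moved more than 30 mm) (distance of any of spanner, driver, solvent, dish, taperoll, caliper, jar from where it was at the start of the episode above 0.03 m).
Of spacer1, spacer2, spacer3 only 1 to 3 are there at a start; the rules pass over those that are not, and their reading is None.
At some moment in a run one of flange, spacer1, spacer2, spacer3, collar may be knocked a few centimetres aside while the robot is not near it.
Once in a run the grip may slacken for a moment while it holds something.
It also fails if it takes over 210 s, if anything falls off the work surface, if the arm or the gripper's body presses on something with over 40 N, if the wrist force passes 120 N, or if a joint passes its speed limit or range.

## Working session

There is one attempt and no reset: what is moved stays moved. The work goes in short steps, Python scripts to look and compute and a tool call to move; the robot and the scene stay as the last step left them, time stands still between calls to the robot, and variables do not carry over. Pictures are saved under pics/ and viewed, at most 14 in all, crops included, and the job is handed in when it is done.

Besides the shell and the picture viewer there is one more tool, called after "Emit:" in YAML: its name, and indented under it one key for each argument. step_arm: Moves the arm, as the interface text tells. Its arguments: {"type":"object","properties":{"moves":{"type":"array","items":{"type":"object","properties":{"tx":{"type":"number"},"ty":{"type":"number"},"tz":{"type":"number"},"ax":{"type":"number"},"ay":{"type":"number"},"az":{"type":"number"}}}},"gripper":{"type":"number"},"newtons":{"type":"number"}},"required":["moves"]}

```bash
mkdir -p pics
cat > h.py <<'E'
import numpy as np, cv2
from rig import r, eyes, workorder
def grab(n):
    ci=eyes.camera_info(n); p,d=eyes.grab_frame(n); return p,d,np.array(ci["intrinsics"]),np.array(ci["cam_to_world"])
def save(p,f): cv2.imwrite('pics/'+f,cv2.cvtColor(p,cv2.COLOR_RGB2BGR))
def ray(u,v,K,T,fish=False):
    x=(u-K[0,2])/K[0,0]; y=(v-K[1,2])/K[1,1]
    if fish:
        t=np.hypot(x,y); s=np.sin(t)/max(t,1e-9); c=np.array([x*s,-y*s,-np.cos(t)])
    else: c=np.array([x,-y,-1.])
    return T[:3,3],T[:3,:3]@c
def onplane(u,v,z,K,T,fish=False):
    o,d=ray(u,v,K,T,fish); return o+d*(z-o[2])/d[2]
def cloud(d,K,T):
    v,u=np.mgrid[:d.shape[0],:d.shape[1]]
    c=np.stack([(u-K[0,2])/K[0,0]*d,-(v-K[1,2])/K[1,1]*d,-d],-1)
    return c@T[:3,:3].T+T[:3,3]
E
python3 - <<'E'
from h import *
for n in ("scene","top"):
    p,d,K,T=grab(n); save(p,n+'0.png'); np.savez(n+'0.npz',p=p,d=d,K=K,T=T); print(n,K.round(1).tolist(),T.round(3).tolist())
print(r.sense())
E
```

```text
scene [[403.1, 0.0, 279.9], [0.0, 403.1, 210.8], [0.0, 0.0, 1.0]] [[0.668, -0.59, 0.454, 1031.458], [0.744, 0.535, -0.399, -461.352], [-0.008, 0.604, 0.797, 1020.428], [0.0, 0.0, 0.0, 1.0]]
top [[440.3, 0.0, 276.1], [0.0, 440.3, 212.6], [0.0, 0.0, 1.0]] [[0.005, 0.998, -0.069, 487.757], [-1.0, 0.006, 0.01, -57.413], [0.011, 0.069, 0.998, 1344.083], [0.0, 0.0, 0.0, 1.0]]
{'clock': 0.1, 'qpos': array([ 1.20360775e+00,  3.53579024e-01,  1.63408243e+00,  9.25752474e-06,
        1.15520703e+00, -2.39285891e-03]), 'qvel': array([ 0.00111302, -0.00198533, -0.00244198,  0.00090827,  0.00058584,
        0.000877  ]), 'joint_efforts': array([-1.32331556e-03, -6.06360340e+01, -3.42819178e+01, -1.36175095e-04,
        3.92015238e-03, -4.66877992e-06]), 'eef_pos': array([222.8064014 , 583.45768246, 227.22697643]), 'tcp_rot': array([-3.14031685e+00, -1.15175907e-05,  2.77679319e+00]), 'contact_force': array([ 0.05617993,  1.07558485, -0.10479953]), 'wrist_torque': array([0.01226262, 0.01550398, 0.03369786]), 'grasp_force': 0.0, 'opening': 1.0026452113940514}
```

View pics/top0.png

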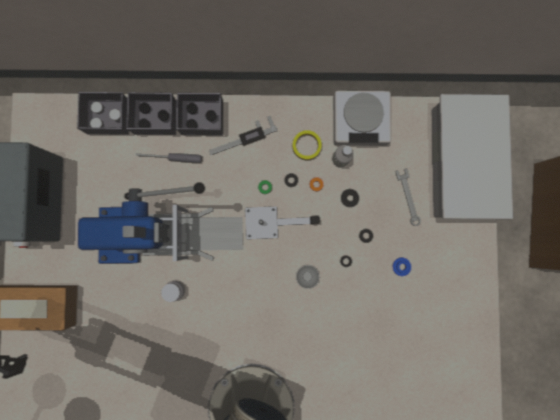

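View pics/scene0.png

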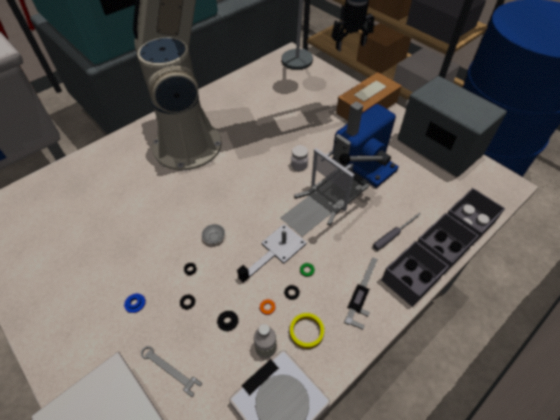

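Top view: black rings at (350,198) (largest, the flange), (291,180) and (366,236) (the two spacers) and (346,261) (smallest, the collar). The blue, green and orange rings are decoys. The post is at (262,223), the grip at (314,220), the press at about (125,230) and the lever ball at (199,188). The scene view agrees with this.

```bash
cat >> h.py <<'E'
def rings(p,d,K,T,zs=8,box=None):
    hsv=cv2.cvtColor(p,cv2.COLOR_RGB2HSV); m=((hsv[...,2]<70)&(d>0)).astype(np.uint8)
    P=cloud(d,K,T); m&=((P[...,0]>250)&(P[...,0]<750)&(P[...,1]<100)&(P[...,1]>-500)).astype(np.uint8)
    n,l,st,c=cv2.connectedComponentsWithStats(m)
    for i in range(1,n):
        if st[i,4]<30: continue
        cs,_=cv2.findContours((l==i).astype(np.uint8),cv2.RETR_EXTERNAL,cv2.CHAIN_APPROX_NONE)
        (u,v),rad=cv2.minEnclosingCircle(cs[0])
        M=cv2.moments(cv2.convexHull(cs[0])); u,v=(M['m10']/M['m00'],M['m01']/M['m00']) if M['m00'] else (u,v)
        A=M['m00']
        w=onplane(u,v,zs,K,T); pp=P[l==i]; 
        print('px',round(u,1),round(v,1),'A',A,'world',w.round(1),'hullD mm',round(2*np.sqrt(A/np.pi)*np.median(d[l==i])/K[0,0],1),'zq',np.percentile(pp[:,2],[10,50,90]).round(1))
E
python3 - <<'E'
from h import *
z=np.load('top0.npz'); p,d,K,T=[z[k] for k in 'pdKT']
P=cloud(d,K,T); print('table z',np.median(P[300:330,300:500,2]))
rings(p,d,K,T)
# shuttle/press depth: print heights
hsv=cv2.cvtColor(p,cv2.COLOR_RGB2HSV)
print('post',P[219:227,258:268,2].round(0).astype(int).tolist())
# lever ball, guard
for n,(u,v) in dict(ball=(199,188),grip=(314,220)).items(): print(n,P[v,u].round(1))
# plate corners: points with z 9..16 near
m=(P[...,2]>8)&(P[...,2]<17)&(P[...,1]<80)&(P[...,1]>-60)&(P[...,0]>380)&(P[...,0]<560)
m=m.astype(np.uint8)
n,l,st,c=cv2.connectedComponentsWithStats(m)
for i in range(1,n):
    if st[i,4]>200:
        q=P[l==i][:,:2].astype(np.float32); print(st[i],cv2.minAreaRect(q))
# press blue
b=((hsv[...,0]>100)&(hsv[...,0]<130)&(hsv[...,1]>120)&(P[...,1]>100)&(P[...,2]>200)&(P[...,2]<245)).astype(np.uint8)
q=P[b>0][:,:2].astype(np.float32); print('head',len(q),cv2.minAreaRect(q),q.min(0),q.max(0))
g=((P[...,2]>150)&(P[...,2]<180)&(P[...,1]>100)&(P[...,1]<260))
q=P[g]; print('guard',len(q),cv2.minAreaRect(q[:,:2].astype(np.float32)))
E
```

```text
table z 0.039832269384760366
px 290.8 179.6 A 107.0 world [ 681.9 -116.1    8. ] hullD mm 35.7 zq [ 5.4  8.4 11.3]
px 349.4 197.6 A 200.0 world [ 627.9 -295.3    8. ] hullD mm 48.7 zq [ 3.3  8.3 18. ]
px 314.8 219.7 A 50.5 world [ 559.7 -189.4    8. ] hullD mm 23.6 zq [47.7 51.9 55.7]
px 365.7 235.4 A 110.0 world [ 512.6 -344.2    8. ] hullD mm 35.9 zq [ 5.   8.1 12. ]
px 345.5 260.6 A 70.0 world [ 436.2 -282.2    8. ] hullD mm 28.4 zq [12.1 15.7 19.3]
post [[13, 10, 11, 64, 13, 10, 10, 10, 14, 8], [14, 11, 63, 71, 69, 60, 10, 12, 12, 10], [12, 59, 72, 72, 69, 61, 1344, 16, 13, 11], [15, 64, 65, 73, 72, 66, 17, 7, 14, 17], [12, 52, 66, 67, 63, 57, 15, 16, 12, 14], [15, 12, 43, 59, 49, 19, 10, 11, 12, 1344], [16, 10, 10, 13, 11, 12, 11, 10, 11, 11], [14, 14, 11, 7, 11, 12, 7, 12, 15, 5]]
ball [614.8 111.3 325.4]
grip [ 556.2 -182.3   55.5]
[246 220  27  19 427] ((530.3814697265625, -19.960681915283203), (54.54536437988281, 78.7877197265625), 0.32779717445373535)
head 2278 ((530.5523681640625, 333.1887512207031), (118.33541107177734, 187.04852294921875), 2.7813467979431152) [470.99066 239.10736] [591.7313  426.30286]
guard 426 ((515.47216796875, 218.43453979492188), (53.22787857055664, 147.642822265625), 89.43974304199219)
```

Emit:
step_arm:
  moves:
    - {"tz": -0.5,"az": 0.11}
    - {"tz": -0.5,"az": 0.11}
    - {"az": 0.11}
    - {"az": 0.11}
    - {"az": 0.11}

```text
schema error: expected keys tx, ty, tz, ax, ay, az
```

Emit:
step_arm:
  moves:
    - {"tx": 0,"ty": 0,"tz": -1,"ax": 0,"ay": 0,"az": 0.11}
    - {"tx": 0,"ty": 0,"tz": -1,"ax": 0,"ay": 0,"az": 0.11}
    - {"tx": 0,"ty": 0,"tz": -1,"ax": 0,"ay": 0,"az": 0.11}
    - {"tx": 0,"ty": 0,"tz": -1,"ax": 0,"ay": 0,"az": 0.11}
    - {"tx": 0,"ty": 0,"tz": -1,"ax": 0,"ay": 0,"az": 0.11}
  gripper: 1

```text
clock: 0.72
eef_pos: [222.9, 583.6, 353.3]
tcp_rot: [-3.141, 0.001, 1.907]
contact_force: [0.3, 0.6, -0.6]
opening: 0.999
grasp_force: 0.0
```

Emit:
step_arm:
  moves:
    - {"tx": 0,"ty": 0,"tz": 0,"ax": 0,"ay": 0,"az": 0.11}
    - {"tx": 0,"ty": 0,"tz": 0,"ax": 0,"ay": 0,"az": 0.108}
    - {"tx": -1,"ty": 0.4,"tz": 0,"ax": 0,"ay": 0,"az": 0}
    - {"tx": -1,"ty": 0.4,"tz": 0,"ax": 0,"ay": 0,"az": 0}
    - {"tx": -1,"ty": 0.4,"tz": 0,"ax": 0,"ay": 0,"az": 0}

```text
clock: 1.35
eef_pos: [253.0, 507.9, 352.4]
tcp_rot: [-3.141, 0.001, 1.571]
contact_force: [0.2, 0.4, -0.3]
opening: 1.0
grasp_force: 0.0
```

Emit:
step_arm:
  moves:
    - {"tx": -1,"ty": 0.4,"tz": 0,"ax": 0,"ay": 0,"az": 0}
    - {"tx": -1,"ty": 0.4,"tz": 0,"ax": 0,"ay": 0,"az": 0}
    - {"tx": -1,"ty": 0.4,"tz": 0,"ax": 0,"ay": 0,"az": 0}
    - {"tx": -1,"ty": 0.4,"tz": 0,"ax": 0,"ay": 0,"az": 0}
    - {"tx": -1,"ty": 0.4,"tz": 0,"ax": 0,"ay": 0,"az": 0}

```text
clock: 1.98
eef_pos: [303.2, 382.5, 352.8]
tcp_rot: [-3.142, 0.0, 1.57]
contact_force: [0.6, -0.3, 0.1]
opening: 1.001
grasp_force: 0.0
```

Emit:
step_arm:
  moves:
    - {"tx": -1,"ty": 0.4,"tz": 0,"ax": 0,"ay": 0,"az": 0}
    - {"tx": -1,"ty": 0.4,"tz": 0,"ax": 0,"ay": 0,"az": 0}
    - {"tx": -1,"ty": 0.4,"tz": 0,"ax": 0,"ay": 0,"az": 0}
    - {"tx": -1,"ty": 0.4,"tz": 0,"ax": 0,"ay": 0,"az": 0}
    - {"tx": -1,"ty": 0.4,"tz": 0,"ax": 0,"ay": 0,"az": 0}

```text
clock: 2.6
eef_pos: [353.0, 257.5, 352.8]
tcp_rot: [-3.142, 0.0, 1.57]
contact_force: [-0.0, 0.2, 0.9]
opening: 0.998
grasp_force: 0.0
```

Emit:
step_arm:
  moves:
    - {"tx": -1,"ty": 0.4,"tz": 0,"ax": 0,"ay": 0,"az": 0}
    - {"tx": -1,"ty": 0.4,"tz": 0,"ax": 0,"ay": 0,"az": 0}
    - {"tx": -1,"ty": 0.4,"tz": 0,"ax": 0,"ay": 0,"az": 0}
    - {"tx": -1,"ty": 0.4,"tz": 0,"ax": 0,"ay": 0,"az": 0}
    - {"tx": -1,"ty": 0.4,"tz": 0,"ax": 0,"ay": 0,"az": 0}

```text
clock: 3.22
eef_pos: [402.8, 132.5, 352.8]
tcp_rot: [-3.142, 0.0, 1.57]
contact_force: [0.1, -0.5, -0.1]
opening: 0.997
grasp_force: 0.0
```

Emit:
step_arm:
  moves:
    - {"tx": -1,"ty": 0.45,"tz": 0,"ax": 0,"ay": 0,"az": 0}
    - {"tx": -1,"ty": 0.45,"tz": 0,"ax": 0,"ay": 0,"az": 0}
    - {"tx": -1,"ty": 0.45,"tz": 0,"ax": 0,"ay": 0,"az": 0}
    - {"tx": -1,"ty": 0.45,"tz": 0,"ax": 0,"ay": 0,"az": 0}
    - {"tx": -1,"ty": 0.45,"tz": 0,"ax": 0,"ay": 0,"az": 0}

```text
clock: 3.85
eef_pos: [459.0, 7.6, 352.8]
tcp_rot: [-3.142, 0.0, 1.57]
contact_force: [0.0, 0.3, 0.4]
opening: 1.005
grasp_force: 0.0
```

Emit:
step_arm:
  moves:
    - {"tx": -1,"ty": 0.45,"tz": 0,"ax": 0,"ay": 0,"az": 0}
    - {"tx": -1,"ty": 0.45,"tz": 0,"ax": 0,"ay": 0,"az": 0}
    - {"tx": -1,"ty": 0.45,"tz": 0,"ax": 0,"ay": 0,"az": 0}
    - {"tx": -1,"ty": 0.45,"tz": 0,"ax": 0,"ay": 0,"az": 0}
    - {"tx": -1,"ty": 0.45,"tz": 0,"ax": 0,"ay": 0,"az": 0}

```text
clock: 4.47
eef_pos: [515.1, -117.4, 352.8]
tcp_rot: [-3.141, -0.0, 1.57]
contact_force: [0.1, -0.3, 0.2]
opening: 0.998
grasp_force: 0.0
```

Run:
```python
from h import *
p,d,K,T=grab('wrist'); save(p,'w1.png'); np.savez('w1.npz',p=p,d=d,K=K,T=T); s=r.sense(); print(s['eef_pos'],K.round(1).tolist(),T.round(3).tolist())
```

```text
[ 516.24806974 -119.84589749  352.63816364] [[325.2, 0.0, 275.6], [0.0, 325.2, 207.5], [0.0, 0.0, 1.0]] [[1.0, 0.001, 0.001, 515.432], [-0.001, 0.957, 0.29, -44.501], [-0.0, -0.29, 0.957, 498.022], [0.0, 0.0, 0.0, 1.0]]
```

View pics/w1.png

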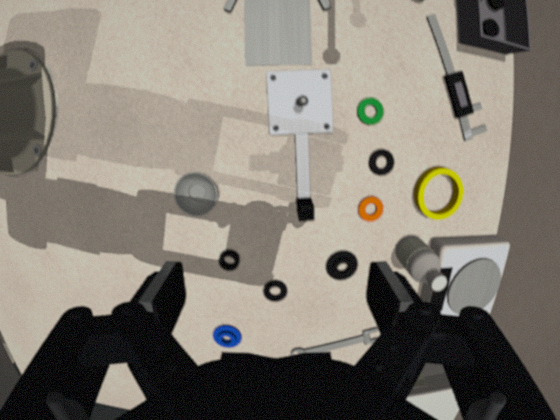

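Wrist view: the post top is at (302,101) and the plate spans (267–333, 70–135). The grip is at (306,209), the flange at (342,265), the spacers at (381,162) and (275,290), and the collar at (229,260).

```bash
cat >> h.py <<'E'
def castmany(q,z,K,T):
    return np.array([onplane(u,v,z,K,T,True) for u,v in q])
def wblob(p,K,T,u0,v0,z,thr=75,win=45):
    """dark blob nearest pixel (u0,v0): convex hull cast onto z, centroid & eq. diameter"""
    g=p.max(-1); m=(g<thr).astype(np.uint8)
    n,l,st,c=cv2.connectedComponentsWithStats(m)
    b=[i for i in range(1,n) if 40<st[i,4]<8000 and np.hypot(*(c[i]-[u0,v0]))<win]
    if not b: return None
    i=min(b,key=lambda i:np.hypot(*(c[i]-[u0,v0])))
    cs,_=cv2.findContours((l==i).astype(np.uint8),cv2.RETR_EXTERNAL,cv2.CHAIN_APPROX_NONE)
    q=castmany(cs[0][:,0,:].astype(float),z,K,T)[:,:2].astype(np.float32)
    h=cv2.convexHull(q); M=cv2.moments(h)
    return np.array([M['m10']/M['m00'],M['m01']/M['m00']]).round(1),round(2*np.sqrt(M['m00']/np.pi),1),cv2.minAreaRect(q)
def pix(w,K,T):
    c=T[:3,:3].T@(np.asarray(w,float)-T[:3,3]); c=np.array([c[0],-c[1],-c[2]]); t=np.arctan2(np.hypot(c[0],c[1]),c[2]); h=max(np.hypot(c[0],c[1]),1e-9)
    return K[0,2]+K[0,0]*t*c[0]/h, K[1,2]+K[1,1]*t*c[1]/h
def plate(p,K,T,u0,v0):
    hsv=cv2.cvtColor(p,cv2.COLOR_RGB2HSV); m=((hsv[...,1]<28)&(hsv[...,2]>110)).astype(np.uint8)
    m=cv2.morphologyEx(m,cv2.MORPH_CLOSE,np.ones((5,5))); m=cv2.morphologyEx(m,cv2.MORPH_OPEN,np.ones((23,23)))
    n,l,st,c=cv2.connectedComponentsWithStats(m)
    i=min(range(1,n),key=lambda i:np.hypot(*(c[i]-[u0,v0])))
    cs,_=cv2.findContours((l==i).astype(np.uint8),cv2.RETR_EXTERNAL,cv2.CHAIN_APPROX_NONE)
    q=castmany(cs[0][:,0,:].astype(float),12,K,T)[:,:2].astype(np.float32); return cv2.minAreaRect(q)
E
python3 - <<'E'
from h import *
z=np.load('w1.npz'); p,d,K,T=[z[k] for k in 'pdKT']
for n,u,v,zz in (('flange',342,265,3),('sp',381,162,4),('sp',275,290,4),('collar',229,260,8),('grip',306,209,52)): print(n,wblob(p,K,T,u,v,zz))
print('plate',plate(p,K,T,300,103)); print('post top',onplane(302.5,100.5,70,K,T,True))
print('depth', d[103,285],d[265,325])
E
```

```text
flange (array([ 628.6, -298.5]), np.float64(52.9), ((628.9625244140625, -298.2100830078125), (51.442840576171875, 53.26728057861328), 3.604788064956665))
sp (array([ 682.3, -119. ]), np.float64(39.7), ((682.2218017578125, -118.78828430175781), (39.17755889892578, 39.686622619628906), 48.50056457519531))
sp (array([ 513.5, -347.1]), np.float64(40.2), ((513.8798217773438, -347.64630126953125), (38.894256591796875, 39.735992431640625), -0.0))
collar (array([ 436.7, -285.4]), np.float64(36.5), ((436.945068359375, -285.36279296875), (39.84633255004883, 32.570640563964844), 69.65531921386719))
grip (array([ 556.8, -182.1]), np.float64(30.5), ((557.2565307617188, -181.68386840820312), (23.81920051574707, 34.320167541503906), 6.493487358093262))
plate ((512.0077514648438, 26.346664428710938), (172.36041259765625, 209.3704833984375), 0.8677617907524109)
post top [550.1325883  -29.47740669  70.        ]
depth 462.1352 545.1494
```

Emit:
step_arm:
  moves:
    - {"tx": -0.7,"ty": 0.45,"tz": 0.9,"ax": 0,"ay": 0,"az": 0}
    - {"tx": -0.7,"ty": 0.45,"tz": 0.9,"ax": 0,"ay": 0,"az": 0}
    - {"tx": -0.7,"ty": 0.45,"tz": 0.9,"ax": 0,"ay": 0,"az": 0}
    - {"tx": -0.7,"ty": 0.45,"tz": 0.9,"ax": 0,"ay": 0,"az": 0}
    - {"tx": -0.7,"ty": 0.45,"tz": 0.9,"ax": 0,"ay": 0,"az": 0}

```text
clock: 5.15
eef_pos: [571.3, -204.3, 239.6]
tcp_rot: [-3.141, -0.0, 1.57]
contact_force: [0.1, -0.4, 0.4]
opening: 1.001
grasp_force: 0.0
```

Emit:
step_arm:
  moves:
    - {"tx": -0.7,"ty": 0.45,"tz": 0.9,"ax": 0,"ay": 0,"az": 0}
    - {"tx": -0.7,"ty": 0.45,"tz": 0.9,"ax": 0,"ay": 0,"az": 0}
    - {"tx": -0.7,"ty": 0.45,"tz": 0.9,"ax": 0,"ay": 0,"az": 0}
    - {"tx": -0.7,"ty": 0.45,"tz": 0.9,"ax": 0,"ay": 0,"az": 0}
    - {"tx": -0.7,"ty": 0.4,"tz": 0.9,"ax": 0,"ay": 0,"az": 0}

```text
clock: 5.78
eef_pos: [626.3, -291.9, 127.0]
tcp_rot: [-3.141, -0.0, 1.57]
contact_force: [-0.0, -0.0, 0.4]
opening: 0.995
grasp_force: 0.0
```

Emit:
step_arm:
  moves:
    - {"tx": 0,"ty": 0,"tz": 0.4,"ax": 0,"ay": 0,"az": 0}
    - {"tx": 0,"ty": 0,"tz": 0,"ax": 0,"ay": 0,"az": 0}

```text
clock: 6.02
eef_pos: [625.3, -290.6, 117.1]
tcp_rot: [-3.14, -0.001, 1.57]
contact_force: [-0.4, -1.2, -0.4]
opening: 0.999
grasp_force: 0.0
```

Run:
```python
from h import *
p,d,K,T=grab('wrist'); save(p,'w2.png'); s=r.sense(); print(s['eef_pos'],s['tcp_rot'])
print('pix of flange',pix([628.6,-298.5,3],K,T), pix([628.6,-298.5,16],K,T))
for thr in (60,75): print(wblob(p,K,T,*pix([628.6,-298.5,3],K,T),3,thr))
```

```text
[ 625.89342614 -290.66472311  118.07797784] [-3.14101441e+00 -4.51681875e-04  1.57049322e+00]
pix of flange (np.float64(279.53131501888197), np.float64(210.0542440914407)) (np.float64(279.6848467654679), np.float64(214.89402198750085))
(array([ 628.3, -297.6]), np.float64(55.8), ((628.2554321289062, -297.54779052734375), (55.3005485534668, 56.02715301513672), 0.021715840324759483))
(array([ 628.2, -297.7]), np.float64(56.3), ((628.1370849609375, -297.93634033203125), (55.36660385131836, 57.03350830078125), 1.8272494077682495))
```

View pics/w2.png

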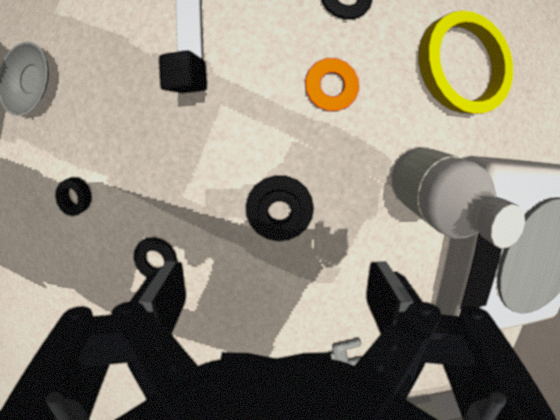

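The flange is centred between the fingers at pixel (279,208). I'm descending to grip its hub.

Emit:
step_arm:
  moves:
    - {"tx": -0.28,"ty": 0.1,"tz": 0.7,"ax": 0,"ay": 0,"az": 0}
    - {"tx": 0,"ty": 0,"tz": 1,"ax": 0,"ay": 0,"az": 0}
    - {"tx": 0,"ty": 0,"tz": 1,"ax": 0,"ay": 0,"az": 0}
    - {"tx": 0,"ty": 0,"tz": 0.76,"ax": 0,"ay": 0,"az": 0}
    - {"tx": 0,"ty": 0,"tz": 0,"ax": 0,"ay": 0,"az": 0}

```text
clock: 6.7
eef_pos: [627.8, -297.8, 29.7]
tcp_rot: [-3.139, -0.001, 1.571]
contact_force: [0.3, -0.4, 0.7]
opening: 0.999
grasp_force: 0.0
```

Emit:
step_arm:
  moves:
    - {"tx": 0,"ty": 0,"tz": 0,"ax": 0,"ay": 0,"az": 0}
    - {"tx": 0,"ty": 0,"tz": 0,"ax": 0,"ay": 0,"az": 0}
    - {"tx": 0,"ty": 0,"tz": 0,"ax": 0,"ay": 0,"az": 0}
    - {"tx": 0,"ty": 0,"tz": 0,"ax": 0,"ay": 0,"az": 0}
    - {"tx": 0,"ty": 0,"tz": 0,"ax": 0,"ay": 0,"az": 0}
  gripper: 0
  newtons: 40

```text
clock: 7.32
eef_pos: [629.0, -298.3, 31.6]
tcp_rot: [3.141, 0.0, 1.57]
contact_force: [-0.3, -0.1, -0.7]
opening: -0.0
grasp_force: 0.0
```

Emit:
step_arm:
  moves:
    - {"tx": 0,"ty": 0,"tz": 0,"ax": 0,"ay": 0,"az": 0}
    - {"tx": 0,"ty": 0,"tz": 0,"ax": 0,"ay": 0,"az": 0}
    - {"tx": 0,"ty": 0,"tz": 0,"ax": 0,"ay": 0,"az": 0}

```text
clock: 7.7
eef_pos: [628.9, -298.3, 31.3]
tcp_rot: [-3.142, -0.0, 1.57]
contact_force: [0.8, 0.6, 0.7]
opening: 0.001
grasp_force: 0.0
```

Run:
```python
from h import *
p,d,K,T=grab('wrist'); save(p,'w3.png'); s=r.sense(); print(s['eef_pos'],s['opening'],s['grasp_force'])
```

```text
[ 628.88033093 -298.2614888    31.34106685] -0.00041386629584035084 0.0
```

View pics/w3.png

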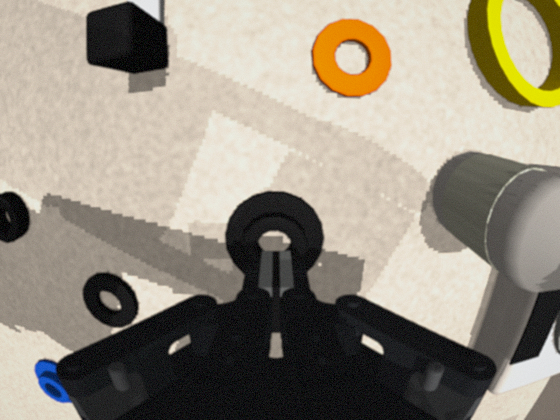

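The fingers closed over the hub: opening 0, tips at (275,252). I'll measure the fingertip height from depth.

Run:
```python
from h import *
p,d,K,T=grab('wrist')
def pt(u,v):
    # depth is along the optical axis
    o,q=ray(u,v,K,T,True); a=-(T[:3,:3].T@q)[2]; return o+q*d[v,u]/a
for v in range(190,300,5): print(v,[pt(u,v).round(0).tolist() for u in (268,275,285)])
print(pix([629,-298,6],K,T),pix([629,-298,16],K,T), wblob(p,K,T,275,225,3))
```

```text
190 [[625.0, -269.0, -2.0], [629.0, -269.0, -1.0], [634.0, -269.0, 0.0]]
195 [[625.0, -270.0, 5.0], [629.0, -271.0, 4.0], [634.0, -270.0, 4.0]]
200 [[625.0, -273.0, 6.0], [629.0, -273.0, 6.0], [634.0, -273.0, 5.0]]
205 [[625.0, -276.0, 6.0], [629.0, -276.0, 5.0], [634.0, -276.0, 5.0]]
210 [[625.0, -279.0, 5.0], [629.0, -279.0, 5.0], [634.0, -279.0, 4.0]]
215 [[625.0, -279.0, 13.0], [629.0, -279.0, 13.0], [634.0, -280.0, 10.0]]
220 [[625.0, -281.0, 16.0], [629.0, -281.0, 15.0], [634.0, -281.0, 15.0]]
225 [[625.0, -285.0, 14.0], [629.0, -284.0, 15.0], [634.0, -284.0, 16.0]]
230 [[625.0, -287.0, 16.0], [629.0, -287.0, 14.0], [634.0, -287.0, 15.0]]
235 [[625.0, -296.0, -1.0], [629.0, -296.0, -1.0], [635.0, -296.0, 0.0]]
240 [[625.0, -299.0, -0.0], [629.0, -299.0, -1.0], [635.0, -299.0, -0.0]]
245 [[625.0, -302.0, -0.0], [629.0, -303.0, -1.0], [635.0, -303.0, -1.0]]
250 [[625.0, -305.0, -0.0], [629.0, -306.0, -1.0], [635.0, -304.0, 3.0]]
255 [[626.0, -289.0, 43.0], [629.0, -288.0, 43.0], [633.0, -288.0, 43.0]]
260 [[626.0, -288.0, 50.0], [629.0, -289.0, 47.0], [633.0, -289.0, 47.0]]
265 [[626.0, -288.0, 53.0], [629.0, -288.0, 53.0], [633.0, -289.0, 53.0]]
270 [[626.0, -288.0, 58.0], [629.0, -288.0, 58.0], [633.0, -288.0, 58.0]]
275 [[626.0, -288.0, 62.0], [629.0, -288.0, 62.0], [633.0, -288.0, 62.0]]
280 [[626.0, -289.0, 66.0], [629.0, -288.0, 66.0], [633.0, -288.0, 66.0]]
285 [[626.0, -288.0, 70.0], [629.0, -288.0, 71.0], [633.0, -288.0, 70.0]]
290 [[626.0, -290.0, 71.0], [629.0, -290.0, 72.0], [633.0, -287.0, 76.0]]
295 [[626.0, -287.0, 79.0], [629.0, -292.0, 71.0], [632.0, -287.0, 78.0]]
(np.float64(275.3975060052382), np.float64(242.56407812970573)) (np.float64(275.38247927171693), np.float64(249.79111609298658)) None
```

Emit:
step_arm:
  moves:
    - {"tx": 0,"ty": 0,"tz": 0,"ax": 0,"ay": 0,"az": 0}
    - {"tx": 0,"ty": 0,"tz": 0,"ax": 0,"ay": 0,"az": 0}
    - {"tx": 0,"ty": 0,"tz": 0,"ax": 0,"ay": 0,"az": 0}
    - {"tx": 0,"ty": 0,"tz": 0,"ax": 0,"ay": 0,"az": 0}
    - {"tx": 0,"ty": 0,"tz": 0,"ax": 0,"ay": 0,"az": 0}
  gripper: 0.6

```text
clock: 8.43
eef_pos: [628.9, -298.3, 31.4]
tcp_rot: [-3.142, 0.0, 1.57]
contact_force: [-0.4, 0.6, 0.3]
opening: 0.596
grasp_force: 0.0
```

```bash
cat >> h.py <<'E'
def fcloud(d,K,T):
    v,u=np.mgrid[:d.shape[0],:d.shape[1]]; x=(u-K[0,2])/K[0,0]; y=(v-K[1,2])/K[1,1]; t=np.hypot(x,y)+1e-9
    s=np.tan(t)/t; c=np.stack([x*s*d,-y*s*d,-d],-1); P=c@T[:3,:3].T+T[:3,3]; P[d<=0]=np.nan; return P
E
python3 - <<'E'
from h import *
p,d,K,T=grab('wrist'); save(p,'w4.png'); P=fcloud(d,K,T); s=r.sense(); print(s['eef_pos'],s['opening'])
e=s['eef_pos']
for a,b in ((-60,-10),(10,60)):
    m=(P[...,0]>e[0]+a)&(P[...,0]<e[0]+b)&(abs(P[...,1]-e[1])<16)&(P[...,2]>20)&(P[...,2]<120)
    q=P[m]; k=np.argsort(q[:,2])[:12]; print(len(q),q[k].round(0).tolist())
E
```

```text
[ 628.89503654 -298.29259723   31.37183773] 0.5970795426763884
10858 [[603.0, -294.0, 37.0], [603.0, -304.0, 37.0], [603.0, -295.0, 37.0], [603.0, -296.0, 37.0], [603.0, -295.0, 37.0], [603.0, -304.0, 37.0], [603.0, -297.0, 37.0], [603.0, -304.0, 37.0], [603.0, -298.0, 38.0], [604.0, -293.0, 38.0], [603.0, -303.0, 38.0], [603.0, -300.0, 38.0]]
10969 [[655.0, -304.0, 37.0], [655.0, -295.0, 37.0], [655.0, -304.0, 37.0], [655.0, -293.0, 37.0], [655.0, -303.0, 38.0], [655.0, -297.0, 38.0], [655.0, -296.0, 38.0], [655.0, -304.0, 38.0], [655.0, -305.0, 38.0], [655.0, -293.0, 38.0], [655.0, -294.0, 38.0], [655.0, -305.0, 38.0]]
```

View pics/w4.png

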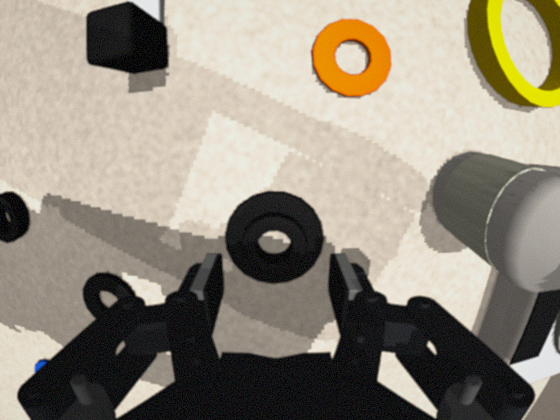

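Fingertips are visible at (210,257) and (340,257), at z≈37, which is higher than I took from the spec. I'm going lower and measuring again.

Emit:
step_arm:
  moves:
    - {"tx": 0,"ty": 0,"tz": 0.4,"ax": 0,"ay": 0,"az": 0}
    - {"tx": 0,"ty": 0,"tz": 0.3,"ax": 0,"ay": 0,"az": 0}
    - {"tx": 0,"ty": 0,"tz": 0,"ax": 0,"ay": 0,"az": 0}

```text
clock: 8.85
eef_pos: [628.1, -297.9, 12.6]
tcp_rot: [-3.14, -0.001, 1.57]
contact_force: [0.7, -0.2, 0.1]
opening: 0.603
grasp_force: 0.0
```

```bash
cat >> h.py <<'E'
def tips(P,e):
    out=[]
    for a,b in ((-60,-4),(4,60)):
        m=(P[...,0]>e[0]+a)&(P[...,0]<e[0]+b)&(abs(P[...,1]-e[1])<16)&(P[...,2]>19)&(P[...,2]<120)
        q=P[m]; k=np.argsort(q[:,2])[:30]; out.append(np.median(q[k],0).round(1))
    return out
E
python3 - <<'E'
from h import *
p,d,K,T=grab('wrist'); save(p,'w5.png'); P=fcloud(d,K,T); s=r.sense(); e=s['eef_pos'];print(e,s['opening'],s['contact_force'])
print(tips(P,e))
# profile of left finger inner surface: columns vs z
m=(abs(P[...,1]-e[1])<12)&(P[...,0]<e[0]-15)&(P[...,0]>e[0]-60)&(P[...,2]>7)
q=P[m]
for z in range(8,70,4):
    w=q[(q[:,2]>=z)&(q[:,2]<z+4)]
    if len(w): print(z,len(w),w[:,0].min().round(0),w[:,0].max().round(0),w[:,1].min().round(0),w[:,1].max().round(0))
E
```

```text
[ 628.48560039 -298.08266342   13.1741947 ] 0.6019436046054858 [-0.52564893 -0.00735412  1.00205935]
[array([ 602.7, -299.9,   20.5]), array([ 654. , -297.6,   20.2])]
8 9 611.0 613.0 -290.0 -287.0
12 162 610.0 613.0 -306.0 -287.0
16 24 602.0 613.0 -309.0 -291.0
20 80 596.0 603.0 -310.0 -288.0
24 140 590.0 603.0 -310.0 -287.0
28 172 589.0 603.0 -310.0 -287.0
32 181 589.0 603.0 -310.0 -287.0
36 211 589.0 603.0 -310.0 -287.0
40 209 589.0 603.0 -309.0 -287.0
44 219 589.0 603.0 -310.0 -287.0
48 208 589.0 603.0 -309.0 -287.0
52 289 596.0 603.0 -309.0 -287.0
56 230 585.0 603.0 -307.0 -286.0
60 201 575.0 602.0 -295.0 -286.0
64 425 571.0 603.0 -293.0 -286.0
68 751 570.0 604.0 -310.0 -286.0
```

Emit:
step_arm:
  moves:
    - {"tx": 0,"ty": 0,"tz": 0.2,"ax": 0,"ay": 0,"az": 0}
    - {"tx": 0,"ty": 0,"tz": 0.16,"ax": 0,"ay": 0,"az": 0}
    - {"tx": 0,"ty": 0,"tz": 0,"ax": 0,"ay": 0,"az": 0}

```text
clock: 9.28
eef_pos: [628.6, -298.1, 4.5]
tcp_rot: [-3.141, -0.0, 1.57]
contact_force: [1.0, 0.3, 1.5]
opening: 0.597
grasp_force: 0.0
```

Emit:
step_arm:
  moves:
    - {"tx": 0,"ty": 0,"tz": 0,"ax": 0,"ay": 0,"az": 0}
    - {"tx": 0,"ty": 0,"tz": 0,"ax": 0,"ay": 0,"az": 0}
    - {"tx": 0,"ty": 0,"tz": 0,"ax": 0,"ay": 0,"az": 0}
    - {"tx": 0,"ty": 0,"tz": 0,"ax": 0,"ay": 0,"az": 0}
  gripper: 0
  newtons: 40

```text
clock: 9.78
eef_pos: [628.9, -298.3, 5.3]
tcp_rot: [3.141, 0.0, 1.57]
contact_force: [-1.9, 0.6, 6.0]
opening: 0.403
grasp_force: 39.7
```

Run:
```python
from h import *
p,d,K,T=grab('wrist'); save(p,'w6.png'); P=fcloud(d,K,T); s=r.sense(); e=s['eef_pos'];print(e,s['opening'],s['contact_force'],s['grasp_force'])
print(tips(P,e))
```

```text
[ 628.98815178 -298.30917391    5.3575391 ] 0.4061721572881427 [-1.00091476  0.68920997  5.1978765 ] 39.694965183734894
[array([ 609.5, -292.3,   19.6]), array([ 649.8, -292.4,   19.7])]
```

Gripped the hub (opening 0.405, 40 N). I'm lifting it and moving to a place where the camera looks straight down on the post.

Emit:
step_arm:
  moves:
    - {"tx": 0,"ty": 0,"tz": -0.6,"ax": 0,"ay": 0,"az": 0}
    - {"tx": 0,"ty": 0,"tz": -1,"ax": 0,"ay": 0,"az": 0}
    - {"tx": 0,"ty": 0,"tz": -1,"ax": 0,"ay": 0,"az": 0}
    - {"tx": 0,"ty": 0,"tz": -1,"ax": 0,"ay": 0,"az": 0}
    - {"tx": 0,"ty": 0,"tz": -0.4,"ax": 0,"ay": 0,"az": 0}

```text
clock: 10.45
eef_pos: [629.9, -298.8, 107.2]
tcp_rot: [3.139, 0.001, 1.57]
contact_force: [1.0, 0.6, -0.1]
opening: 0.406
grasp_force: 39.9
```

Emit:
step_arm:
  moves:
    - {"tx": 0.9,"ty": -0.4,"tz": 0,"ax": 0,"ay": 0,"az": 0}
    - {"tx": 1,"ty": -0.4,"tz": 0,"ax": 0,"ay": 0,"az": 0}
    - {"tx": 1,"ty": -0.4,"tz": 0,"ax": 0,"ay": 0,"az": 0}
    - {"tx": 1,"ty": -0.4,"tz": 0,"ax": 0,"ay": 0,"az": 0}
    - {"tx": 1,"ty": -0.4,"tz": 0,"ax": 0,"ay": 0,"az": 0}

```text
clock: 11.08
eef_pos: [578.3, -174.9, 104.6]
tcp_rot: [-3.141, -0.0, 1.57]
contact_force: [-0.7, -0.1, -0.1]
opening: 0.41
grasp_force: 39.9
```

Emit:
step_arm:
  moves:
    - {"tx": 1,"ty": -0.4,"tz": 0,"ax": 0,"ay": 0,"az": 0}
    - {"tx": 1,"ty": -0.4,"tz": 0,"ax": 0,"ay": 0,"az": 0}
    - {"tx": 0.8,"ty": -0.4,"tz": 0,"ax": 0,"ay": 0,"az": 0}
    - {"tx": 0,"ty": 0,"tz": 0,"ax": 0,"ay": 0,"az": 0}

```text
clock: 11.58
eef_pos: [548.1, -104.4, 104.8]
tcp_rot: [-3.141, -0.0, 1.572]
contact_force: [0.3, 0.0, 0.1]
opening: 0.404
grasp_force: 39.9
```

Run:
```python
from h import *
p,d,K,T=grab('wrist'); save(p,'w7.png'); P=fcloud(d,K,T); s=r.sense(); e=s['eef_pos'];print(e,s['opening'],s['contact_force'],s['grasp_force'])
np.savez('w7.npz',p=p,d=d,K=K,T=T)
m=(np.hypot(P[...,0]-550,P[...,1]+29)<25)&(P[...,2]>25)&(P[...,2]<68); q=P[m]; print('post pts',len(q),np.median(q,0),q.min(0),q.max(0))
m=(np.hypot(P[...,0]-550,P[...,1]+29)<25)&(P[...,2]>67)&(P[...,2]<80); q=P[m]; print('top pts',len(q),np.median(q,0),q.mean(0)); v,u=np.where(m); print('px',u.mean(),v.mean())
m=(abs(P[...,2]-12)<4)&(np.hypot(P[...,0]-550,P[...,1]+29)<75)&(P[...,1]>-75.); q=P[m][:,:2].astype(np.float32); print('plate',cv2.minAreaRect(q))
# held ring
m=(abs(P[...,0]-e[0])<32)&(abs(P[...,1]-e[1])<32)&(P[...,2]>e[2]-12)&(P[...,2]<e[2]+8); q=P[m]; print('ring',len(q),np.percentile(q,[1,99],0).round(1).tolist())
```

```text
[ 548.90277877 -105.2604885   105.0146227 ] 0.40816506138631176 [ 0.82296613 -0.07595477 -0.40780544] 39.92236018180847
post pts 383 [550.13001911 -27.1793953   63.19176444] [542.65032451 -34.01544174  57.71099613] [557.65092353 -19.88227122  67.93425319]
top pts 166 [550.10355617 -27.17937956  68.72281096] [550.34557852 -27.03980185  68.70674071]
px 279.4759036144578 103.7289156626506
plate ((550.3690185546875, -27.060047149658203), (96.48836517333984, 96.74545288085938), 2.8497371673583984)
ring 4557 [[521.7, -130.4, 100.9], [574.8, -75.1, 112.8]]
```

View pics/w7.png

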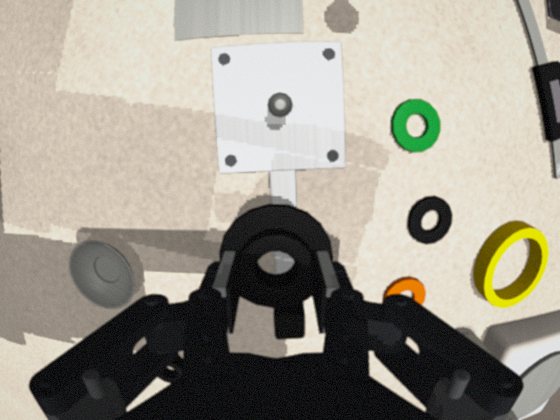

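The post is at (280,104), the hub is held at (277,262), and all looks level. I'm moving over the post and starting down.

Emit:
step_arm:
  moves:
    - {"tx": 0.8,"ty": 0.05,"tz": 0,"ax": 0,"ay": 0,"az": 0}
    - {"tx": 1,"ty": 0,"tz": 0,"ax": 0,"ay": 0,"az": 0}
    - {"tx": 0.8,"ty": 0,"tz": 0,"ax": 0,"ay": 0,"az": 0}
    - {"tx": 0.48,"ty": 0,"tz": 0,"ax": 0,"ay": 0,"az": 0}
    - {"tx": 0,"ty": 0,"tz": 0,"ax": 0,"ay": 0,"az": 0}

```text
clock: 12.25
eef_pos: [550.4, -28.0, 104.9]
tcp_rot: [3.142, 0.0, 1.572]
contact_force: [-0.5, 0.5, -1.4]
opening: 0.403
grasp_force: 39.9
```

Emit:
step_arm:
  moves:
    - {"tx": 0,"ty": 0,"tz": 0.5,"ax": 0,"ay": 0,"az": 0}
    - {"tx": 0,"ty": 0,"tz": 0.5,"ax": 0,"ay": 0,"az": 0}
    - {"tx": 0,"ty": 0,"tz": 0.3,"ax": 0,"ay": 0,"az": 0}
    - {"tx": 0,"ty": 0,"tz": 0.2,"ax": 0,"ay": 0,"az": 0}
    - {"tx": 0,"ty": 0,"tz": 0,"ax": 0,"ay": 0,"az": 0}

```text
clock: 12.88
eef_pos: [550.0, -28.9, 66.9]
tcp_rot: [-3.141, -0.0, 1.57]
contact_force: [-0.7, 0.3, -0.6]
opening: 0.407
grasp_force: 39.8
```

Run:
```python
from h import *
p,d,K,T=grab('wrist'); save(cv2.resize(p[180:340,160:400],None,fx=2.5,fy=2.5),'w8.png'); P=fcloud(d,K,T); s=r.sense(); e=s['eef_pos'];print(e,s['opening'],s['contact_force'],s['grasp_force'])
```

```text
[550.27182454 -28.82376386  67.28183281] 0.405666176279914 [-0.58082253 -0.89600572 -0.08872586] 39.84894543886185
```

View pics/w8.png

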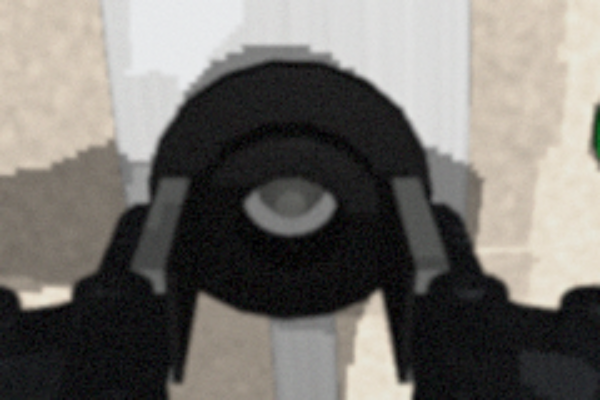

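The post tip sits in the hole at crop (290,200), with no contact force. Continuing down.

Emit:
step_arm:
  moves:
    - {"tx": 0,"ty": 0,"tz": 0.25,"ax": 0,"ay": 0,"az": 0}
    - {"tx": 0,"ty": 0,"tz": 0.25,"ax": 0,"ay": 0,"az": 0}
    - {"tx": 0,"ty": 0,"tz": 0.25,"ax": 0,"ay": 0,"az": 0}
    - {"tx": 0,"ty": 0,"tz": 0,"ax": 0,"ay": 0,"az": 0}

```text
clock: 13.42
eef_pos: [549.8, -28.7, 48.0]
tcp_rot: [-3.14, -0.0, 1.57]
contact_force: [-0.3, 0.9, -0.4]
opening: 0.408
grasp_force: 39.9
```

Emit:
step_arm:
  moves:
    - {"tx": 0,"ty": 0,"tz": 0.25,"ax": 0,"ay": 0,"az": 0}
    - {"tx": 0,"ty": 0,"tz": 0.25,"ax": 0,"ay": 0,"az": 0}
    - {"tx": 0,"ty": 0,"tz": 0.25,"ax": 0,"ay": 0,"az": 0}
    - {"tx": 0,"ty": 0,"tz": 0,"ax": 0,"ay": 0,"az": 0}

```text
clock: 13.92
eef_pos: [549.8, -28.7, 29.2]
tcp_rot: [-3.14, -0.0, 1.57]
contact_force: [-0.4, 0.6, -1.2]
opening: 0.405
grasp_force: 39.9
```

Emit:
step_arm:
  moves:
    - {"tx": 0,"ty": 0,"tz": 0.2,"ax": 0,"ay": 0,"az": 0}
    - {"tx": 0,"ty": 0,"tz": 0.1,"ax": 0,"ay": 0,"az": 0}
    - {"tx": 0,"ty": 0,"tz": 0,"ax": 0,"ay": 0,"az": 0}

```text
clock: 14.3
eef_pos: [550.1, -28.7, 22.2]
tcp_rot: [-3.141, -0.0, 1.57]
contact_force: [0.2, 0.7, -0.7]
opening: 0.406
grasp_force: 39.9
```

Emit:
step_arm:
  moves:
    - {"tx": 0,"ty": 0,"tz": 0.1,"ax": 0,"ay": 0,"az": 0}
    - {"tx": 0,"ty": 0,"tz": 0.06,"ax": 0,"ay": 0,"az": 0}
    - {"tx": 0,"ty": 0,"tz": 0,"ax": 0,"ay": 0,"az": 0}

```text
clock: 14.68
eef_pos: [550.2, -28.8, 18.3]
tcp_rot: [-3.141, 0.0, 1.57]
contact_force: [0.1, 0.9, -0.4]
opening: 0.408
grasp_force: 39.9
```

Emit:
step_arm:
  moves:
    - {"tx": 0,"ty": 0,"tz": 0,"ax": 0,"ay": 0,"az": 0}
    - {"tx": 0,"ty": 0,"tz": 0,"ax": 0,"ay": 0,"az": 0}
    - {"tx": 0,"ty": 0,"tz": 0,"ax": 0,"ay": 0,"az": 0}
  gripper: 0.75

```text
clock: 15.05
eef_pos: [550.3, -28.8, 18.5]
tcp_rot: [3.141, 0.0, 1.57]
contact_force: [0.2, 0.0, -0.3]
opening: 0.75
grasp_force: 0.0
```

Emit:
step_arm:
  moves:
    - {"tx": 0,"ty": 0,"tz": -0.5,"ax": 0,"ay": 0,"az": 0}
    - {"tx": 0,"ty": 0,"tz": -1,"ax": 0,"ay": 0,"az": 0}
    - {"tx": 0,"ty": 0,"tz": -1,"ax": 0,"ay": 0,"az": 0}
    - {"tx": 0,"ty": 0,"tz": -1,"ax": 0,"ay": 0,"az": 0}
    - {"tx": 0,"ty": 0,"tz": -0.5,"ax": 0,"ay": 0,"az": 0}

```text
clock: 15.68
eef_pos: [551.1, -28.8, 120.5]
tcp_rot: [3.139, 0.0, 1.57]
contact_force: [0.1, -0.5, -0.1]
opening: 0.75
grasp_force: 0.0
```

Emit:
step_arm:
  moves:
    - {"tx": -0.5,"ty": 0.8,"tz": 0,"ax": 0,"ay": 0,"az": 0}
    - {"tx": -0.6,"ty": 1,"tz": 0,"ax": 0,"ay": 0,"az": 0}
    - {"tx": -0.7,"ty": 1,"tz": 0,"ax": 0,"ay": 0,"az": 0}
    - {"tx": -0.9,"ty": 1,"tz": 0,"ax": 0,"ay": 0,"az": 0}
    - {"tx": -0.8,"ty": 1,"tz": 0,"ax": 0,"ay": 0,"az": 0}

```text
clock: 16.3
eef_pos: [670.7, -117.0, 118.3]
tcp_rot: [-3.141, -0.0, 1.57]
contact_force: [0.2, 0.1, -0.2]
opening: 0.75
grasp_force: 0.0
```

Emit:
step_arm:
  moves:
    - {"tx": 0,"ty": 0.4,"tz": 0.4,"ax": 0,"ay": 0,"az": 0}
    - {"tx": 0,"ty": 0,"tz": 0.6,"ax": 0,"ay": 0,"az": 0}
    - {"tx": 0,"ty": 0,"tz": 0.4,"ax": 0,"ay": 0,"az": 0}
    - {"tx": 0,"ty": 0,"tz": 0,"ax": 0,"ay": 0,"az": 0}

```text
clock: 16.8
eef_pos: [678.6, -115.5, 81.9]
tcp_rot: [-3.139, -0.001, 1.571]
contact_force: [-0.0, 0.4, 0.2]
opening: 0.751
grasp_force: 0.0
```

```bash
cat >> h.py <<'E'
def pile(P,c,z):
    m=(np.hypot(P[...,0]-c[0],P[...,1]-c[1])<35)&(abs(P[...,2]-z)<3); q=P[m]
    if len(q)<20: return len(q)
    b=cv2.minEnclosingCircle(q[:,:2].astype(np.float32)); return len(q),np.round(b[0],1),round(b[1]*2,1),np.median(q[:,2]).round(1)
E
python3 - <<'E'
from h import *
p,d,K,T=grab('wrist'); save(p,'w9.png'); P=fcloud(d,K,T); s=r.sense(); e=s['eef_pos'];print(e,s['opening'],s['contact_force'],s['grasp_force'])
w=[682.3,-118.5]; print(wblob(p,K,T,*pix(w+[4],K,T),4)); print(tips(P,e)); 
print('flange on plate: z18',pile(P,(550,-27),18),'z28',pile(P,(550,-27),28))
E
```

```text
[ 679.3298905  -115.71710854   82.78879119] 0.750193955638603 [-0.189168    0.32925773  0.45860727] 0.0
(array([ 682.1, -117.7]), np.float64(42.9), ((682.1209106445312, -117.69781494140625), (41.63357925415039, 43.61739730834961), 0.08375845104455948))
[array([ 646.8, -114.7,   92. ]), array([ 710.9, -117.4,   91.9])]
flange on plate: z18 (2136, array([550.9, -28.1]), 58.6, np.float64(17.2)) z28 (1154, array([551. , -28.1]), 37.5, np.float64(27.1))
```

View pics/w9.png

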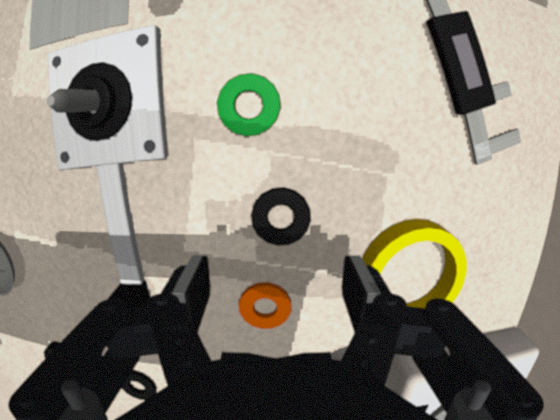

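The flange is home on the plate (pixel (97,102)). The spacer is at (281,216). The tape roll at (415,260) is close to the right finger, so I'm checking clearance first.

Run:
```python
from h import *
p=cv2.cvtColor(cv2.imread('pics/w9.png'),cv2.COLOR_BGR2RGB); p,d,K,T=grab('wrist'); 
hsv=cv2.cvtColor(p,cv2.COLOR_RGB2HSV); P=fcloud(d,K,T)
def col(lo,hi): return (hsv[...,0]>=lo)&(hsv[...,0]<=hi)&(hsv[...,1]>150)&(hsv[...,2]>60)
Q=[]
for n,lo,hi,zl in (('yellow',24,34,18),('orange',5,18,5),('green',45,75,5)):
    m=col(lo,hi)&(P[...,2]>zl); q=P[m]; 
    if len(q)>20: print(n,len(q),np.percentile(q,[1,99],0).round(0).tolist(),cv2.minEnclosingCircle(q[:,:2].astype(np.float32))); Q.append(P[col(lo,hi)&np.isfinite(P[...,0])][:,:2])
Q=np.vstack(Q); c=np.array([682.1,-117.7])
for a in range(-90,90,15):
    t=np.array([np.cos(np.radians(a)),np.sin(np.radians(a))]); n=np.array([-t[1],t[0]]); w=Q-c
    s=abs(w@t); k=abs(w@n)<13; k&=s<70; print(a, s[k].min().round(0) if k.any() else '>70', end='; ')
```

```text
yellow 2182 [[732.0, -183.0, 18.0], [830.0, -105.0, 137.0]] ((775.5027465820312, -145.27244567871094), 65.06839752197266)
orange 1444 [[650.0, -213.0, 5.0], [689.0, -173.0, 9.0]] ((669.478759765625, -193.7050323486328), 21.74560546875)
green 2208 [[641.0, -57.0, 6.0], [680.0, -18.0, 9.0]] ((660.1392211914062, -37.30786895751953), 20.852731704711914)
-90 55.0; -75 60.0; -60 62.0; -45 >70; -30 >70; -15 70.0; 0 40.0; 15 41.0; 30 39.0; 45 >70; 60 57.0; 75 55.0;
```

Emit:
step_arm:
  moves:
    - {"tx": -0.08,"ty": 0.12,"tz": 0.5,"ax": 0,"ay": 0,"az": 0}
    - {"tx": 0,"ty": 0,"tz": 1,"ax": 0,"ay": 0,"az": 0}
    - {"tx": 0,"ty": 0,"tz": 0.9,"ax": 0,"ay": 0,"az": 0}
    - {"tx": 0,"ty": 0,"tz": 0.6,"ax": 0,"ay": 0,"az": 0}
    - {"tx": 0,"ty": 0,"tz": 0.3,"ax": 0,"ay": 0,"az": 0}
  gripper: 0.65

```text
clock: 17.52
eef_pos: [682.8, -118.3, -0.4]
tcp_rot: [-3.14, -0.0, 1.57]
contact_force: [-0.2, -0.2, -0.4]
opening: 0.649
grasp_force: 0.0
```

Emit:
step_arm:
  moves:
    - {"tx": 0,"ty": 0,"tz": 0,"ax": 0,"ay": 0,"az": 0}
    - {"tx": 0,"ty": 0,"tz": 0,"ax": 0,"ay": 0,"az": 0}
    - {"tx": 0,"ty": 0,"tz": 0,"ax": 0,"ay": 0,"az": 0}
    - {"tx": 0,"ty": 0,"tz": 0,"ax": 0,"ay": 0,"az": 0}
  gripper: 0
  newtons: 40

```text
clock: 18.02
eef_pos: [683.5, -118.4, 1.4]
tcp_rot: [3.141, 0.0, 1.57]
contact_force: [-0.2, -0.2, -0.6]
opening: 0.469
grasp_force: 40.3
```

Run:
```python
from h import *
p,d,K,T=grab('wrist'); P=fcloud(d,K,T); s=r.sense(); e=s['eef_pos'];print(e,s['opening'],s['contact_force'],s['grasp_force'])
print(pile(P,e[:2],8))
```

```text
[ 683.446042   -118.29957131    1.27461654] 0.47039201489217286 [-0.28864877  0.68109029 -0.60223272] 40.31277973204851
(4707, array([ 683.7, -111.8]), 53.9, np.float64(8.1))
```

Emit:
step_arm:
  moves:
    - {"tx": 0,"ty": 0,"tz": -0.5,"ax": 0,"ay": 0,"az": 0}
    - {"tx": 0,"ty": 0,"tz": -1,"ax": 0,"ay": 0,"az": 0}
    - {"tx": 0,"ty": 0,"tz": -1,"ax": 0,"ay": 0,"az": 0}
    - {"tx": 0,"ty": 0,"tz": -1,"ax": 0,"ay": 0,"az": 0}
    - {"tx": 0,"ty": 0,"tz": -0.5,"ax": 0,"ay": 0,"az": 0}

```text
clock: 18.7
eef_pos: [684.1, -118.4, 103.3]
tcp_rot: [3.139, 0.0, 1.57]
contact_force: [0.7, 0.1, 0.2]
opening: 0.47
grasp_force: 40.4
```

Emit:
step_arm:
  moves:
    - {"tx": 0.6,"ty": -0.8,"tz": 0,"ax": 0,"ay": 0,"az": 0}
    - {"tx": 0.6,"ty": -0.95,"tz": 0,"ax": 0,"ay": 0,"az": 0}
    - {"tx": 0.6,"ty": -0.95,"tz": 0,"ax": 0,"ay": 0,"az": 0}
    - {"tx": 0.6,"ty": -0.95,"tz": 0,"ax": 0,"ay": 0,"az": 0}
    - {"tx": 0.6,"ty": -0.95,"tz": 0,"ax": 0,"ay": 0,"az": 0}

```text
clock: 19.32
eef_pos: [567.3, -42.8, 100.9]
tcp_rot: [-3.141, -0.0, 1.57]
contact_force: [0.4, 0.7, -1.0]
opening: 0.469
grasp_force: 40.4
```

Emit:
step_arm:
  moves:
    - {"tx": 0.6,"ty": -0.72,"tz": 0,"ax": 0,"ay": 0,"az": 0}
    - {"tx": 0,"ty": 0,"tz": 0.5,"ax": 0,"ay": 0,"az": 0}
    - {"tx": 0,"ty": 0,"tz": 0.5,"ax": 0,"ay": 0,"az": 0}
    - {"tx": 0,"ty": 0,"tz": 0,"ax": 0,"ay": 0,"az": 0}
    - {"tx": 0,"ty": 0,"tz": 0,"ax": 0,"ay": 0,"az": 0}

```text
clock: 19.95
eef_pos: [550.6, -28.6, 75.6]
tcp_rot: [-3.141, 0.0, 1.57]
contact_force: [-0.1, 0.1, -0.0]
opening: 0.467
grasp_force: 40.4
```

```bash
cat >> h.py <<'E'
def hole(p,P,K,T,e,ztop):
    """post-vs-hole: bright/any pixels within the held ring's hole: print ring top-face ring fit"""
    m=(np.hypot(P[...,0]-e[0],P[...,1]-e[1])<26)&(abs(P[...,2]-ztop)<4)&(p.max(-1)<75)
    q=P[m][:,:2]; a=np.c_[2*q,np.ones(len(q))]; return len(q),np.percentile(q,[1,99],0).round(1).tolist()
E
python3 - <<'E'
from h import *
p,d,K,T=grab('wrist'); P=fcloud(d,K,T); s=r.sense(); e=s['eef_pos'];print(e,s['opening'],s['contact_force'],s['grasp_force'])
save(cv2.resize(p[180:340,160:400],None,fx=2.5,fy=2.5),'w10.png'); print(hole(p,P,K,T,e,e[2]+7))
E
```

```text
[550.71222751 -28.56716503  75.82835751] 0.470532333228374 [-0.2803652   0.14826731 -1.15305747] 40.40815271437168
(4701, [[530.8, -46.9], [570.9, -6.4]])
```

View pics/w10.png

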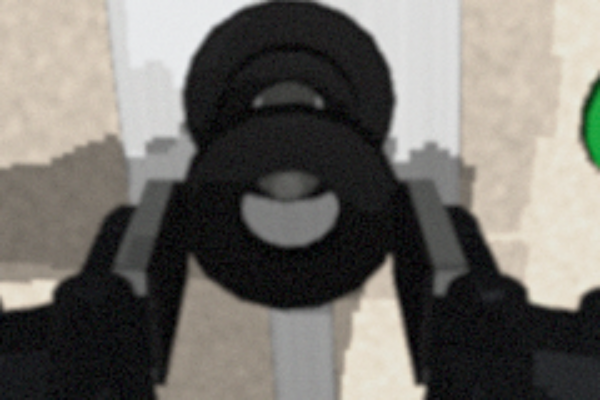

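The post tip is visible at the hole (crop (288,185)). Lowering.

Emit:
step_arm:
  moves:
    - {"tx": 0,"ty": 0,"tz": 0.25,"ax": 0,"ay": 0,"az": 0}
    - {"tx": 0,"ty": 0,"tz": 0.25,"ax": 0,"ay": 0,"az": 0}
    - {"tx": 0,"ty": 0,"tz": 0.25,"ax": 0,"ay": 0,"az": 0}
    - {"tx": 0,"ty": 0,"tz": 0,"ax": 0,"ay": 0,"az": 0}

```text
clock: 20.5
eef_pos: [549.8, -28.2, 56.5]
tcp_rot: [-3.14, -0.0, 1.57]
contact_force: [0.8, 0.6, -0.9]
opening: 0.469
grasp_force: 40.4
```

Emit:
step_arm:
  moves:
    - {"tx": 0,"ty": 0,"tz": 0.25,"ax": 0,"ay": 0,"az": 0}
    - {"tx": 0,"ty": 0,"tz": 0.25,"ax": 0,"ay": 0,"az": 0}
    - {"tx": 0,"ty": 0,"tz": 0.25,"ax": 0,"ay": 0,"az": 0}
    - {"tx": 0,"ty": 0,"tz": 0,"ax": 0,"ay": 0,"az": 0}

```text
clock: 21.0
eef_pos: [549.8, -28.2, 37.7]
tcp_rot: [-3.14, -0.0, 1.57]
contact_force: [0.8, -0.5, 0.3]
opening: 0.478
grasp_force: 40.4
```

Emit:
step_arm:
  moves:
    - {"tx": 0,"ty": 0,"tz": 0.15,"ax": 0,"ay": 0,"az": 0}
    - {"tx": 0,"ty": 0,"tz": 0.15,"ax": 0,"ay": 0,"az": 0}
    - {"tx": 0,"ty": 0,"tz": 0,"ax": 0,"ay": 0,"az": 0}

```text
clock: 21.38
eef_pos: [550.1, -28.2, 30.6]
tcp_rot: [-3.141, -0.0, 1.57]
contact_force: [0.3, -0.5, -0.8]
opening: 0.47
grasp_force: 40.4
```

Emit:
step_arm:
  moves:
    - {"tx": 0,"ty": 0,"tz": 0,"ax": 0,"ay": 0,"az": 0}
    - {"tx": 0,"ty": 0,"tz": 0,"ax": 0,"ay": 0,"az": 0}
    - {"tx": 0,"ty": 0,"tz": 0,"ax": 0,"ay": 0,"az": 0}
  gripper: 0.7

```text
clock: 21.75
eef_pos: [550.3, -28.3, 31.0]
tcp_rot: [3.141, 0.0, 1.57]
contact_force: [0.2, -0.4, -0.2]
opening: 0.699
grasp_force: 0.0
```

Emit:
step_arm:
  moves:
    - {"tx": 0,"ty": 0,"tz": -0.5,"ax": 0,"ay": 0,"az": 0}
    - {"tx": 0,"ty": 0,"tz": -1,"ax": 0,"ay": 0,"az": 0}
    - {"tx": 0,"ty": 0,"tz": -1,"ax": 0,"ay": 0,"az": 0}
    - {"tx": 0,"ty": 0,"tz": -1,"ax": 0,"ay": 0,"az": 0}
    - {"tx": 0,"ty": 0,"tz": -0.3,"ax": 0,"ay": 0,"az": 0}

```text
clock: 22.38
eef_pos: [551.4, -28.3, 128.1]
tcp_rot: [3.138, 0.0, 1.57]
contact_force: [0.2, 0.0, -0.3]
opening: 0.702
grasp_force: 0.0
```

Run:
```python
from h import *
p,d,K,T=grab('top'); save(p,'t2.png'); rings(p,d,K,T)
p,d,K,T=grab('wrist'); P=fcloud(d,K,T); s=r.sense(); e=s['eef_pos'];print(e,s['opening'],s['contact_force'],s['grasp_force'])
print([pile(P,(550,-28),z) for z in (18,28,36,44)])
```

```text
px 314.4 219.7 A 54.5 world [ 559.7 -188.2    8. ] hullD mm 24.5 zq [48.  52.  55.5]
px 229.7 242.8 A 122.5 world [488.2  68.2   8. ] hullD mm 22.7 zq [508.4 541.2 572.3]
px 353.7 229.7 A 103.5 world [ 530.  -307.6    8. ] hullD mm 34.9 zq [ 4.9  8.2 11.2]
px 260.0 239.2 A 72.5 world [499.6 -23.3   8. ] hullD mm 24.0 zq [234.3 239.9 243.2]
px 345.5 260.7 A 68.5 world [ 436. -282.    8.] hullD mm 28.1 zq [12.2 15.8 18.6]
px 226.3 284.4 A 49.5 world [363.4  77.1   8. ] hullD mm 12.7 zq [627.4 633.1 637.8]
px 266.7 285.3 A 124.0 world [361.2 -44.4   8. ] hullD mm 20.0 zq [629.7 637.7 641.9]
px 199.9 345.9 A 25.0 world [182.  153.2   8. ] hullD mm 8.0 zq [703.4 709.6 718.6]
[550.77212017 -28.27859097 126.89072266] 0.7009927808090622 [-0.05353048 -1.03928636  0.18119573] 0.0
[(1240, array([550.3, -27.5]), 57.7, np.float64(17.1)), (59, array([549.9, -17.1]), 34.7, np.float64(29.3)), (1795, array([550.2, -27.1]), 44.0, np.float64(35.2)), (45, array([550.2, -25.3]), 14.1, np.float64(44.3))]
```

Spacer 1 is home. The second spacer was knocked and is now at about (530,-309), so I'm going there.

Emit:
step_arm:
  moves:
    - {"tx": -0.8,"ty": 0,"tz": 0,"ax": 0,"ay": 0,"az": 0}
    - {"tx": -1,"ty": 0,"tz": 0,"ax": 0,"ay": 0,"az": 0}
    - {"tx": -1,"ty": 0,"tz": 0,"ax": 0,"ay": 0,"az": 0}
    - {"tx": -1,"ty": 0,"tz": 0,"ax": 0,"ay": 0,"az": 0}
    - {"tx": -1,"ty": 0,"tz": 0,"ax": 0,"ay": 0,"az": 0}

```text
clock: 23.1
eef_pos: [549.3, -149.9, 124.7]
tcp_rot: [-3.14, -0.0, 1.57]
contact_force: [0.2, 0.0, -0.5]
opening: 0.699
grasp_force: 0.0
```

Emit:
step_arm:
  moves:
    - {"tx": -1,"ty": 0,"tz": 0,"ax": 0,"ay": 0,"az": 0}
    - {"tx": -1,"ty": 0,"tz": 0,"ax": 0,"ay": 0,"az": 0}
    - {"tx": -1,"ty": 0,"tz": 0,"ax": 0,"ay": 0,"az": 0}
    - {"tx": -1,"ty": -0.2,"tz": 0,"ax": 0,"ay": 0,"az": 0}
    - {"tx": -1,"ty": -0.2,"tz": 0.2,"ax": 0,"ay": 0,"az": 0}

```text
clock: 23.72
eef_pos: [539.2, -274.9, 119.8]
tcp_rot: [-3.14, -0.0, 1.57]
contact_force: [-0.0, 0.5, -0.3]
opening: 0.698
grasp_force: 0.0
```

Emit:
step_arm:
  moves:
    - {"tx": -1,"ty": -0.4,"tz": 0.8,"ax": 0,"ay": 0,"az": 0}
    - {"tx": -0.4,"ty": 0,"tz": 0.8,"ax": 0,"ay": 0,"az": 0}
    - {"tx": 0,"ty": 0,"tz": 0,"ax": 0,"ay": 0,"az": 0}

```text
clock: 24.1
eef_pos: [528.6, -308.1, 78.4]
tcp_rot: [-3.138, -0.002, 1.569]
contact_force: [0.0, 0.7, -0.3]
opening: 0.7
grasp_force: 0.0
```

Run:
```python
from h import *
p,d,K,T=grab('wrist'); P=fcloud(d,K,T); s=r.sense(); e=s['eef_pos'];print(e,s['opening'])
print(wblob(p,K,T,*pix([530.5,-309,4],K,T),4)); print(wblob(p,K,T,*pix([436.6,-284,8],K,T),8)); save(p,'w11.png')
```

```text
[ 529.42452613 -307.841456     79.55363299] 0.7018662078708888
(array([ 529.6, -310.3]), np.float64(43.0), ((529.4874877929688, -310.1903991699219), (41.585121154785156, 43.86888122558594), 1.534507155418396))
(array([ 435., -284.]), np.float64(37.7), ((434.8990783691406, -284.2689208984375), (36.444610595703125, 38.73306655883789), 87.82759857177734))
```

Emit:
step_arm:
  moves:
    - {"tx": -0.12,"ty": 0,"tz": 0.5,"ax": 0,"ay": 0,"az": 0}
    - {"tx": 0,"ty": 0,"tz": 1,"ax": 0,"ay": 0,"az": 0}
    - {"tx": 0,"ty": 0,"tz": 0.9,"ax": 0,"ay": 0,"az": 0}
    - {"tx": 0,"ty": 0,"tz": 0.5,"ax": 0,"ay": 0,"az": 0}
    - {"tx": 0,"ty": 0,"tz": 0.25,"ax": 0,"ay": 0,"az": 0}
  gripper: 0.65

```text
clock: 24.78
eef_pos: [530.3, -310.9, 1.7]
tcp_rot: [-3.141, -0.0, 1.571]
contact_force: [0.5, -0.0, -0.1]
opening: 0.647
grasp_force: 0.0
```

Emit:
step_arm:
  moves:
    - {"tx": 0,"ty": 0,"tz": 0,"ax": 0,"ay": 0,"az": 0}
    - {"tx": 0,"ty": 0,"tz": 0,"ax": 0,"ay": 0,"az": 0}
    - {"tx": 0,"ty": 0,"tz": 0,"ax": 0,"ay": 0,"az": 0}
    - {"tx": 0,"ty": 0,"tz": 0,"ax": 0,"ay": 0,"az": 0}
  gripper: 0
  newtons: 40

```text
clock: 25.28
eef_pos: [532.0, -312.4, 4.5]
tcp_rot: [3.138, 0.002, 1.57]
contact_force: [0.1, 0.2, 9.7]
opening: 0.002
grasp_force: 4.8
```

Emit:
step_arm:
  moves:
    - {"tx": 0,"ty": 0,"tz": -0.5,"ax": 0,"ay": 0,"az": 0}
    - {"tx": 0,"ty": 0,"tz": -1,"ax": 0,"ay": 0,"az": 0}
    - {"tx": 0,"ty": 0,"tz": -1,"ax": 0,"ay": 0,"az": 0}
    - {"tx": 0,"ty": 0,"tz": -1,"ax": 0,"ay": 0,"az": 0}
    - {"tx": 0,"ty": 0,"tz": -0.5,"ax": 0,"ay": 0,"az": 0}

```text
clock: 25.9
eef_pos: [530.9, -311.7, 104.4]
tcp_rot: [3.139, 0.001, 1.57]
contact_force: [-0.0, -0.2, 0.3]
opening: -0.003
grasp_force: 0.0
```

Emit:
step_arm:
  moves:
    - {"tx": 0.8,"ty": 0.2,"tz": 0,"ax": 0,"ay": 0,"az": 0}
    - {"tx": 1,"ty": 0.2,"tz": 0,"ax": 0,"ay": 0,"az": 0}
    - {"tx": 1,"ty": 0.2,"tz": 0,"ax": 0,"ay": 0,"az": 0}
    - {"tx": 1,"ty": 0.2,"tz": 0,"ax": 0,"ay": 0,"az": 0}
    - {"tx": 1,"ty": 0,"tz": 0,"ax": 0,"ay": 0,"az": 0}

```text
clock: 26.52
eef_pos: [549.9, -189.1, 101.2]
tcp_rot: [-3.14, -0.001, 1.571]
contact_force: [0.1, 0.5, 0.1]
opening: -0.001
grasp_force: 0.0
```

Emit:
step_arm:
  moves:
    - {"tx": 1,"ty": 0,"tz": 0,"ax": 0,"ay": 0,"az": 0}
    - {"tx": 1,"ty": 0,"tz": 0,"ax": 0,"ay": 0,"az": 0}
    - {"tx": 1,"ty": 0,"tz": 0,"ax": 0,"ay": 0,"az": 0}
    - {"tx": 0.6,"ty": 0,"tz": 0,"ax": 0,"ay": 0,"az": 0}
    - {"tx": 0,"ty": 0,"tz": 0,"ax": 0,"ay": 0,"az": 0}

```text
clock: 27.15
eef_pos: [549.9, -100.0, 101.7]
tcp_rot: [-3.141, -0.0, 1.572]
contact_force: [0.2, -0.8, -0.3]
opening: -0.002
grasp_force: 0.0
```

Run:
```python
from h import *
p,d,K,T=grab('wrist'); P=fcloud(d,K,T); s=r.sense(); e=s['eef_pos'];print(e,s['opening'],s['grasp_force'],s['contact_force'])
m=(np.hypot(P[...,0]-550,P[...,1]+27)<20)&(P[...,2]>60)&(P[...,2]<75); q=P[m]; print('post',q.mean(0) if len(q) else None)
print('ring',hole(p,P,K,T,e,e[2]+7))
```

```text
[ 550.10021382 -100.84943612  101.86162823] -0.002450165539748895 0.0 [-0.63423806 -0.83937652  1.32754834]
post [550.29660993 -26.95951601  65.1378605 ]
ring (100, [[538.3, -94.5], [561.3, -89.8]])
```

The grasp missed because the tips were too high. I'm going back, looking again, and will go lower this time.

Emit:
step_arm:
  moves:
    - {"tx": -1,"ty": 0,"tz": 0,"ax": 0,"ay": 0,"az": 0}
    - {"tx": -1,"ty": 0,"tz": 0,"ax": 0,"ay": 0,"az": 0}
    - {"tx": -1,"ty": 0,"tz": 0,"ax": 0,"ay": 0,"az": 0}
    - {"tx": -1,"ty": 0,"tz": 0,"ax": 0,"ay": 0,"az": 0}
    - {"tx": -1,"ty": -0.2,"tz": 0,"ax": 0,"ay": 0,"az": 0}
  gripper: 0.65

```text
clock: 27.82
eef_pos: [545.1, -228.1, 102.0]
tcp_rot: [3.141, 0.0, 1.57]
contact_force: [-0.2, -0.3, 0.0]
opening: 0.648
grasp_force: 0.0
```

Emit:
step_arm:
  moves:
    - {"tx": -1,"ty": -0.2,"tz": 0.2,"ax": 0,"ay": 0,"az": 0}
    - {"tx": -1,"ty": -0.2,"tz": 0.2,"ax": 0,"ay": 0,"az": 0}
    - {"tx": -1,"ty": -0.2,"tz": 0.2,"ax": 0,"ay": 0,"az": 0}
    - {"tx": -0.4,"ty": 0,"tz": 0.2,"ax": 0,"ay": 0,"az": 0}
    - {"tx": 0,"ty": 0,"tz": 0,"ax": 0,"ay": 0,"az": 0}

```text
clock: 28.45
eef_pos: [529.7, -311.7, 81.6]
tcp_rot: [-3.141, -0.0, 1.569]
contact_force: [0.2, 0.1, 0.6]
opening: 0.646
grasp_force: 0.0
```

Run:
```python
from h import *
p,d,K,T=grab('wrist'); P=fcloud(d,K,T); s=r.sense(); e=s['eef_pos'];print(e,s['opening'])
print(wblob(p,K,T,*pix([530.5,-309,4],K,T),4)); print(pile(P,(529.6,-310),8)); save(p,'w11.png'); print(tips(P,e))
```

```text
[ 529.93851101 -311.13093727   81.85000827] 0.654799791016338
(array([ 530.7, -310.4]), np.float64(43.0), ((530.6890869140625, -310.3766784667969), (43.48686981201172, 42.102901458740234), 76.1777572631836))
(2239, array([ 530.9, -310.3]), 44.4, np.float64(7.2))
[array([ 502.2, -312.8,   89.4]), array([ 557.8, -312.9,   89.8])]
```

Emit:
step_arm:
  moves:
    - {"tx": 0,"ty": 0.03,"tz": 0.5,"ax": 0,"ay": 0,"az": 0}
    - {"tx": 0,"ty": 0,"tz": 1,"ax": 0,"ay": 0,"az": 0}
    - {"tx": 0,"ty": 0,"tz": 1,"ax": 0,"ay": 0,"az": 0}
    - {"tx": 0,"ty": 0,"tz": 0.6,"ax": 0,"ay": 0,"az": 0}
    - {"tx": 0,"ty": 0,"tz": 0.28,"ax": 0,"ay": 0,"az": 0}
  gripper: 0.65

```text
clock: 29.12
eef_pos: [530.6, -310.6, -3.4]
tcp_rot: [-3.141, -0.001, 1.571]
contact_force: [-0.1, 0.0, -0.3]
opening: 0.651
grasp_force: 0.0
```

Emit:
step_arm:
  moves:
    - {"tx": 0,"ty": 0,"tz": 0,"ax": 0,"ay": 0,"az": 0}
    - {"tx": 0,"ty": 0,"tz": 0,"ax": 0,"ay": 0,"az": 0}
    - {"tx": 0,"ty": 0,"tz": 0,"ax": 0,"ay": 0,"az": 0}
    - {"tx": 0,"ty": 0,"tz": 0,"ax": 0,"ay": 0,"az": 0}
  gripper: 0
  newtons: 40

```text
clock: 29.62
eef_pos: [531.1, -311.4, -1.9]
tcp_rot: [3.141, 0.0, 1.57]
contact_force: [-0.5, 0.1, -0.2]
opening: 0.479
grasp_force: 40.4
```

Emit:
step_arm:
  moves:
    - {"tx": 0,"ty": 0,"tz": -0.5,"ax": 0,"ay": 0,"az": 0}
    - {"tx": 0,"ty": 0,"tz": -1,"ax": 0,"ay": 0,"az": 0}
    - {"tx": 0,"ty": 0,"tz": -1,"ax": 0,"ay": 0,"az": 0}
    - {"tx": 0,"ty": 0,"tz": -1,"ax": 0,"ay": 0,"az": 0}
    - {"tx": 0,"ty": 0,"tz": -0.5,"ax": 0,"ay": 0,"az": 0}

```text
clock: 30.25
eef_pos: [531.6, -311.7, 99.8]
tcp_rot: [3.139, 0.001, 1.57]
contact_force: [0.4, 0.5, 0.0]
opening: 0.482
grasp_force: 40.5
```

Emit:
step_arm:
  moves:
    - {"tx": 0.82,"ty": 0.2,"tz": 0,"ax": 0,"ay": 0,"az": 0}
    - {"tx": 1,"ty": 0.2,"tz": 0,"ax": 0,"ay": 0,"az": 0}
    - {"tx": 1,"ty": 0.2,"tz": 0,"ax": 0,"ay": 0,"az": 0}
    - {"tx": 1,"ty": 0.16,"tz": 0,"ax": 0,"ay": 0,"az": 0}
    - {"tx": 1,"ty": 0,"tz": 0,"ax": 0,"ay": 0,"az": 0}

```text
clock: 30.88
eef_pos: [549.5, -188.6, 96.6]
tcp_rot: [-3.14, -0.001, 1.571]
contact_force: [-0.0, -0.4, 0.6]
opening: 0.481
grasp_force: 40.5
```

Emit:
step_arm:
  moves:
    - {"tx": 1,"ty": 0,"tz": 0,"ax": 0,"ay": 0,"az": 0}
    - {"tx": 1,"ty": 0,"tz": 0,"ax": 0,"ay": 0,"az": 0}
    - {"tx": 1,"ty": 0,"tz": 0,"ax": 0,"ay": 0,"az": 0}
    - {"tx": 1,"ty": 0,"tz": 0,"ax": 0,"ay": 0,"az": 0}
    - {"tx": 1,"ty": 0,"tz": 0,"ax": 0,"ay": 0,"az": 0}

```text
clock: 31.5
eef_pos: [549.0, -63.8, 96.7]
tcp_rot: [-3.14, -0.0, 1.571]
contact_force: [-0.4, -0.7, -0.5]
opening: 0.482
grasp_force: 40.5
```

Emit:
step_arm:
  moves:
    - {"tx": 1,"ty": 0,"tz": 0,"ax": 0,"ay": 0,"az": 0}
    - {"tx": 0.5,"ty": 0,"tz": 0,"ax": 0,"ay": 0,"az": 0}
    - {"tx": 0,"ty": 0,"tz": 0.5,"ax": 0,"ay": 0,"az": 0}
    - {"tx": 0,"ty": 0,"tz": 0.5,"ax": 0,"ay": 0,"az": 0}
    - {"tx": 0,"ty": 0,"tz": 0,"ax": 0,"ay": 0,"az": 0}

```text
clock: 32.12
eef_pos: [548.8, -28.9, 70.9]
tcp_rot: [-3.139, -0.0, 1.57]
contact_force: [-0.3, 0.3, -0.5]
opening: 0.479
grasp_force: 40.5
```

Run:
```python
from h import *
p,d,K,T=grab('wrist'); P=fcloud(d,K,T); s=r.sense(); e=s['eef_pos'];print(e,s['opening'],s['grasp_force'],s['contact_force'])
save(cv2.resize(p[180:340,160:400],None,fx=2.5,fy=2.5),'w12.png'); print('ring',hole(p,P,K,T,e,e[2]+9)); print('flange',pile(P,(550,-28),18))
```

```text
[549.31874289 -28.85750109  71.64932159] 0.48613586798270014 40.50137160345912 [ 0.3645724  -0.04877115 -0.73347978]
ring (4968, [[528.5, -47.4], [569.6, -7.0]])
flange (1757, array([550.4, -27.6]), 58.2, np.float64(17.2))
```

Emit:
step_arm:
  moves:
    - {"tx": 0.02,"ty": 0.04,"tz": 0.2,"ax": 0,"ay": 0,"az": 0}
    - {"tx": 0,"ty": 0,"tz": 0.2,"ax": 0,"ay": 0,"az": 0}
    - {"tx": 0,"ty": 0,"tz": 0.2,"ax": 0,"ay": 0,"az": 0}
    - {"tx": 0,"ty": 0,"tz": 0,"ax": 0,"ay": 0,"az": 0}

```text
clock: 32.67
eef_pos: [550.7, -27.7, 57.2]
tcp_rot: [-3.141, -0.0, 1.57]
contact_force: [-0.7, -0.1, -1.0]
opening: 0.485
grasp_force: 40.5
```

Emit:
step_arm:
  moves:
    - {"tx": 0,"ty": 0,"tz": 0.25,"ax": 0,"ay": 0,"az": 0}
    - {"tx": 0,"ty": 0,"tz": 0.25,"ax": 0,"ay": 0,"az": 0}
    - {"tx": 0,"ty": 0,"tz": 0.25,"ax": 0,"ay": 0,"az": 0}
    - {"tx": 0,"ty": 0,"tz": 0.08,"ax": 0,"ay": 0,"az": 0}
    - {"tx": 0,"ty": 0,"tz": 0,"ax": 0,"ay": 0,"az": 0}

```text
clock: 33.3
eef_pos: [550.9, -27.7, 36.7]
tcp_rot: [-3.141, -0.0, 1.57]
contact_force: [0.4, 0.4, -0.2]
opening: 0.479
grasp_force: 40.5
```

Emit:
step_arm:
  moves:
    - {"tx": 0,"ty": 0,"tz": 0,"ax": 0,"ay": 0,"az": 0}
    - {"tx": 0,"ty": 0,"tz": 0,"ax": 0,"ay": 0,"az": 0}
    - {"tx": 0,"ty": 0,"tz": 0,"ax": 0,"ay": 0,"az": 0}
  gripper: 0.7

```text
clock: 33.67
eef_pos: [551.1, -27.8, 37.1]
tcp_rot: [3.141, 0.0, 1.57]
contact_force: [0.1, 0.6, 0.2]
opening: 0.699
grasp_force: 0.0
```

Emit:
step_arm:
  moves:
    - {"tx": 0,"ty": 0,"tz": -0.5,"ax": 0,"ay": 0,"az": 0}
    - {"tx": 0,"ty": 0,"tz": -1,"ax": 0,"ay": 0,"az": 0}
    - {"tx": 0,"ty": 0,"tz": -1,"ax": 0,"ay": 0,"az": 0}
    - {"tx": 0,"ty": 0,"tz": -1,"ax": 0,"ay": 0,"az": 0}
    - {"tx": 0,"ty": 0,"tz": 0,"ax": 0,"ay": 0,"az": 0}

```text
clock: 34.3
eef_pos: [552.6, -27.8, 127.0]
tcp_rot: [3.137, 0.0, 1.57]
contact_force: [0.6, 0.8, -0.6]
opening: 0.7
grasp_force: 0.0
```

Run:
```python
from h import *
p,d,K,T=grab('top'); save(p,'t3.png'); rings(p,d,K,T)
p,d,K,T=grab('wrist'); P=fcloud(d,K,T); s=r.sense(); e=s['eef_pos'];print(e,s['opening'],s['contact_force'],s['grasp_force'])
print([pile(P,(550,-28),z) for z in (18,28,36,44)])
```

```text
px 229.6 242.3 A 126.5 world [489.8  68.6   8. ] hullD mm 23.1 zq [511.2 540.3 569.2]
px 314.2 219.9 A 58.5 world [ 559.  -187.7    8. ] hullD mm 25.4 zq [38.2 51.6 55.7]
px 259.9 238.4 A 70.0 world [502.1 -22.8   8. ] hullD mm 23.6 zq [227.4 239.1 241.2]
px 345.5 260.6 A 68.0 world [ 436.1 -282.1    8. ] hullD mm 28.0 zq [13.1 16.  18.7]
px 226.3 283.9 A 46.5 world [365.   77.1   8. ] hullD mm 12.3 zq [627.3 632.  636.3]
px 263.1 284.7 A 189.0 world [363.1 -33.4   8. ] hullD mm 24.7 zq [629.  636.6 643. ]
px 199.8 345.0 A 27.0 world [184.5 153.5   8. ] hullD mm 8.3 zq [700.9 708.6 717.6]
[550.96270771 -27.73774508 124.70165656] 0.6974971584344692 [ 0.14031616  0.268664   -0.2930436 ] 0.0
[(1105, array([550.3, -27.6]), 57.8, np.float64(17.2)), (30, array([549.2, -18.2]), 34.0, np.float64(30.2)), (148, array([548. , -19.2]), 40.9, np.float64(35.2)), (2023, array([551.2, -26.8]), 43.8, np.float64(43.2))]
```

Spacer 2 is home at z 44. Next, the collar.

Emit:
step_arm:
  moves:
    - {"tx": -0.8,"ty": -0.3,"tz": 0,"ax": 0,"ay": 0,"az": 0}
    - {"tx": -1,"ty": -0.5,"tz": 0,"ax": 0,"ay": 0,"az": 0}
    - {"tx": -1,"ty": -0.5,"tz": 0,"ax": 0,"ay": 0,"az": 0}
    - {"tx": -1,"ty": -0.5,"tz": 0,"ax": 0,"ay": 0,"az": 0}
    - {"tx": -1,"ty": -0.5,"tz": 0,"ax": 0,"ay": 0,"az": 0}

```text
clock: 35.02
eef_pos: [491.8, -149.2, 123.5]
tcp_rot: [-3.14, -0.0, 1.57]
contact_force: [0.4, -0.6, -0.1]
opening: 0.698
grasp_force: 0.0
```

Emit:
step_arm:
  moves:
    - {"tx": -1,"ty": -0.5,"tz": 0,"ax": 0,"ay": 0,"az": 0}
    - {"tx": -1,"ty": -0.5,"tz": 0,"ax": 0,"ay": 0,"az": 0}
    - {"tx": -1,"ty": -0.5,"tz": 0,"ax": 0,"ay": 0,"az": 0}
    - {"tx": -1,"ty": -0.5,"tz": 0.4,"ax": 0,"ay": 0,"az": 0}
    - {"tx": -1,"ty": -0.3,"tz": 0.5,"ax": 0,"ay": 0,"az": 0}

```text
clock: 35.65
eef_pos: [434.1, -273.9, 101.0]
tcp_rot: [-3.14, -0.001, 1.57]
contact_force: [-0.1, -0.0, -0.6]
opening: 0.699
grasp_force: 0.0
```

Emit:
step_arm:
  moves:
    - {"tx": -0.4,"ty": 0,"tz": 0.6,"ax": 0,"ay": 0,"az": 0}
    - {"tx": 0,"ty": 0,"tz": 0,"ax": 0,"ay": 0,"az": 0}

```text
clock: 35.9
eef_pos: [434.7, -282.6, 85.3]
tcp_rot: [-3.139, -0.002, 1.569]
contact_force: [-0.1, -0.9, 1.0]
opening: 0.698
grasp_force: 0.0
```

Run:
```python
from h import *
p,d,K,T=grab('wrist'); P=fcloud(d,K,T); s=r.sense(); e=s['eef_pos'];print(e,s['opening'])
print(wblob(p,K,T,*pix([435.5,-284,8],K,T),8)); print(pile(P,(436,-284),16)); save(p,'w13.png'); print(tips(P,e))
```

```text
[ 435.22287015 -282.27509469   86.00004538] 0.7011261765059241
(array([ 435.5, -284.3]), np.float64(36.6), ((435.74212646484375, -284.0078125), (38.14808654785156, 34.73714828491211), 88.64347839355469))
(1358, array([ 435.5, -283.5]), 35.8, np.float64(15.1))
[array([ 405.2, -283.9,   94.3]), array([ 464.9, -282.8,   94.2])]
```

Emit:
step_arm:
  moves:
    - {"tx": -0.08,"ty": 0.01,"tz": 0.5,"ax": 0,"ay": 0,"az": 0}
    - {"tx": 0,"ty": 0,"tz": 1,"ax": 0,"ay": 0,"az": 0}
    - {"tx": 0,"ty": 0,"tz": 1,"ax": 0,"ay": 0,"az": 0}
    - {"tx": 0,"ty": 0,"tz": 0.6,"ax": 0,"ay": 0,"az": 0}
    - {"tx": 0,"ty": 0,"tz": 0.3,"ax": 0,"ay": 0,"az": 0}
  gripper: 0.65

```text
clock: 36.58
eef_pos: [436.1, -284.2, 1.1]
tcp_rot: [-3.141, -0.001, 1.571]
contact_force: [-0.8, -0.1, 0.0]
opening: 0.652
grasp_force: 0.0
```

Emit:
step_arm:
  moves:
    - {"tx": 0,"ty": 0,"tz": 0,"ax": 0,"ay": 0,"az": 0}
    - {"tx": 0,"ty": 0,"tz": 0,"ax": 0,"ay": 0,"az": 0}
    - {"tx": 0,"ty": 0,"tz": 0,"ax": 0,"ay": 0,"az": 0}
    - {"tx": 0,"ty": 0,"tz": 0,"ax": 0,"ay": 0,"az": 0}
  gripper: 0
  newtons: 40

```text
clock: 37.08
eef_pos: [436.4, -284.9, 2.3]
tcp_rot: [3.141, 0.0, 1.57]
contact_force: [-0.9, -0.8, -0.1]
opening: 0.389
grasp_force: 39.8
```

Emit:
step_arm:
  moves:
    - {"tx": 0,"ty": 0,"tz": -0.5,"ax": 0,"ay": 0,"az": 0}
    - {"tx": 0,"ty": 0,"tz": -1,"ax": 0,"ay": 0,"az": 0}
    - {"tx": 0,"ty": 0,"tz": -1,"ax": 0,"ay": 0,"az": 0}
    - {"tx": 0,"ty": 0,"tz": -1,"ax": 0,"ay": 0,"az": 0}
    - {"tx": 0,"ty": 0,"tz": -0.5,"ax": 0,"ay": 0,"az": 0}

```text
clock: 37.7
eef_pos: [436.8, -285.2, 103.9]
tcp_rot: [3.14, 0.001, 1.57]
contact_force: [0.5, 0.4, -0.1]
opening: 0.395
grasp_force: 39.8
```

Emit:
step_arm:
  moves:
    - {"tx": 0.7,"ty": 0.4,"tz": 0,"ax": 0,"ay": 0,"az": 0}
    - {"tx": 1,"ty": 0.5,"tz": 0,"ax": 0,"ay": 0,"az": 0}
    - {"tx": 1,"ty": 0.5,"tz": 0,"ax": 0,"ay": 0,"az": 0}
    - {"tx": 1,"ty": 0.5,"tz": 0,"ax": 0,"ay": 0,"az": 0}
    - {"tx": 1,"ty": 0.5,"tz": 0,"ax": 0,"ay": 0,"az": 0}

```text
clock: 38.33
eef_pos: [496.3, -166.3, 101.9]
tcp_rot: [-3.141, -0.0, 1.57]
contact_force: [0.2, -0.1, -1.1]
opening: 0.394
grasp_force: 39.9
```

Emit:
step_arm:
  moves:
    - {"tx": 1,"ty": 0.5,"tz": 0,"ax": 0,"ay": 0,"az": 0}
    - {"tx": 1,"ty": 0.5,"tz": 0,"ax": 0,"ay": 0,"az": 0}
    - {"tx": 1,"ty": 0.5,"tz": 0,"ax": 0,"ay": 0,"az": 0}
    - {"tx": 1,"ty": 0.4,"tz": 0,"ax": 0,"ay": 0,"az": 0}
    - {"tx": 1,"ty": 0.2,"tz": 0,"ax": 0,"ay": 0,"az": 0}

```text
clock: 38.95
eef_pos: [549.0, -41.4, 101.9]
tcp_rot: [-3.141, -0.0, 1.57]
contact_force: [1.1, -0.6, -0.6]
opening: 0.39
grasp_force: 39.9
```

Emit:
step_arm:
  moves:
    - {"tx": 0.56,"ty": 0.05,"tz": 0,"ax": 0,"ay": 0,"az": 0}
    - {"tx": 0,"ty": 0,"tz": 0.5,"ax": 0,"ay": 0,"az": 0}
    - {"tx": 0,"ty": 0,"tz": 0.5,"ax": 0,"ay": 0,"az": 0}
    - {"tx": 0,"ty": 0,"tz": 0,"ax": 0,"ay": 0,"az": 0}

```text
clock: 39.45
eef_pos: [548.6, -28.9, 75.3]
tcp_rot: [-3.139, -0.0, 1.57]
contact_force: [-0.2, -0.4, 0.1]
opening: 0.392
grasp_force: 39.8
```

Run:
```python
from h import *
p,d,K,T=grab('wrist'); P=fcloud(d,K,T); s=r.sense(); e=s['eef_pos'];print(e,s['opening'],s['grasp_force'],s['contact_force'])
save(cv2.resize(p[180:340,160:400],None,fx=2.5,fy=2.5),'w14.png'); print('ring',hole(p,P,K,T,e,e[2]+13)); print('flange',pile(P,(550,-28),18))
```

```text
[549.2223727  -28.90670484  75.94529848] 0.39132269729209 39.848828699905425 [-0.01492157 -1.1317988  -0.375066  ]
ring (3157, [[532.0, -43.6], [566.5, -10.6]])
flange (1650, array([550.3, -27.3]), 57.9, np.float64(17.1))
```

View pics/w14.png

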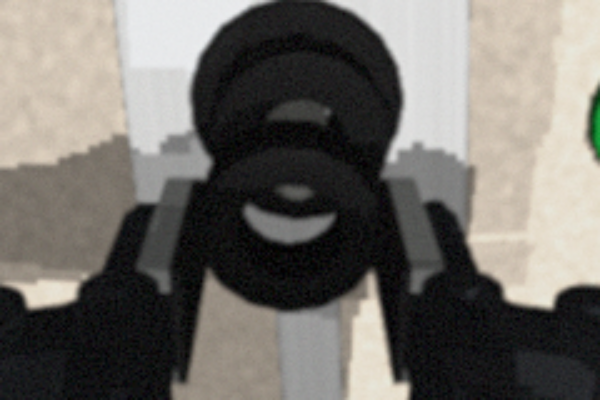

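The post tip is in the hole at crop (295,190), about 1 mm to the right. I'm nudging over and lowering.

Emit:
step_arm:
  moves:
    - {"tx": 0.02,"ty": 0.04,"tz": 0.2,"ax": 0,"ay": 0,"az": 0}
    - {"tx": 0,"ty": 0,"tz": 0.2,"ax": 0,"ay": 0,"az": 0}
    - {"tx": 0,"ty": 0,"tz": 0.2,"ax": 0,"ay": 0,"az": 0}
    - {"tx": 0,"ty": 0,"tz": 0,"ax": 0,"ay": 0,"az": 0}

```text
clock: 40.0
eef_pos: [550.7, -27.7, 61.4]
tcp_rot: [-3.141, -0.0, 1.57]
contact_force: [0.1, -0.9, -0.5]
opening: 0.386
grasp_force: 39.8
```

Emit:
step_arm:
  moves:
    - {"tx": 0,"ty": 0,"tz": 0.2,"ax": 0,"ay": 0,"az": 0}
    - {"tx": 0,"ty": 0,"tz": 0.2,"ax": 0,"ay": 0,"az": 0}
    - {"tx": 0,"ty": 0,"tz": 0.13,"ax": 0,"ay": 0,"az": 0}
    - {"tx": 0,"ty": 0,"tz": 0,"ax": 0,"ay": 0,"az": 0}

```text
clock: 40.5
eef_pos: [550.8, -27.7, 48.3]
tcp_rot: [-3.141, -0.0, 1.57]
contact_force: [-0.4, 0.4, -0.3]
opening: 0.388
grasp_force: 39.8
```

Emit:
step_arm:
  moves:
    - {"tx": 0,"ty": 0,"tz": 0,"ax": 0,"ay": 0,"az": 0}
    - {"tx": 0,"ty": 0,"tz": 0,"ax": 0,"ay": 0,"az": 0}
    - {"tx": 0,"ty": 0,"tz": 0,"ax": 0,"ay": 0,"az": 0}
  gripper: 0.7

```text
clock: 40.88
eef_pos: [551.1, -27.7, 48.8]
tcp_rot: [3.141, 0.0, 1.571]
contact_force: [-0.4, 0.0, -0.6]
opening: 0.7
grasp_force: 0.0
```

Emit:
step_arm:
  moves:
    - {"tx": 0,"ty": 0,"tz": -0.5,"ax": 0,"ay": 0,"az": 0}
    - {"tx": 0,"ty": 0,"tz": -1,"ax": 0,"ay": 0,"az": 0}
    - {"tx": 0,"ty": 0,"tz": -1,"ax": 0,"ay": 0,"az": 0}
    - {"tx": -0.5,"ty": 0,"tz": -0.5,"ax": 0,"ay": 0,"az": 0}
    - {"tx": -0.5,"ty": 0,"tz": 0,"ax": 0,"ay": 0,"az": 0}

```text
clock: 41.5
eef_pos: [551.7, -53.7, 124.7]
tcp_rot: [3.139, 0.0, 1.571]
contact_force: [0.3, -0.1, 0.2]
opening: 0.698
grasp_force: 0.0
```

Emit:
step_arm:
  moves:
    - {"tx": -1,"ty": 0,"tz": 0,"ax": 0,"ay": 0,"az": 0}
    - {"tx": -1,"ty": 0,"tz": 0,"ax": 0,"ay": 0,"az": 0}
    - {"tx": -0.8,"ty": 0,"tz": 0,"ax": 0,"ay": 0,"az": 0}
    - {"tx": 0,"ty": 0,"tz": 0,"ax": 0,"ay": 0,"az": 0}

```text
clock: 42.0
eef_pos: [550.5, -124.3, 123.0]
tcp_rot: [-3.141, -0.0, 1.568]
contact_force: [0.5, 0.1, -0.2]
opening: 0.702
grasp_force: 0.0
```

Run:
```python
from h import *
p,d,K,T=grab('wrist'); P=fcloud(d,K,T); s=r.sense(); e=s['eef_pos'];print(e,s['opening'],s['contact_force'],s['grasp_force'])
print([pile(P,(550,-28),z) for z in (18,44,60,70)])
m=(abs(P[...,2]-12)<4)&(np.hypot(P[...,0]-550,P[...,1]+29)<75)&(P[...,1]>-75.); q=P[m][:,:2].astype(np.float32); print('plate',cv2.minAreaRect(q))
print('grip',wblob(p,K,T,*pix([558,-187,52],K,T),52)); 
m=(np.hypot(P[...,0]-558,P[...,1]+187)<30)&(abs(P[...,2]-52)<4); q=P[m][:,:2].astype(np.float32); print('gripd',len(q),cv2.minAreaRect(q) if len(q)>5 else 0)
save(p,'w15.png')
p,d,K,T=grab('top'); np.savez('top1.npz',p=p,d=d,K=K,T=T); save(p,'t4.png')
P=cloud(d,K,T)
x,y,z=P[...,0],P[...,1],P[...,2]
for n,m in (('stop/col',(abs(x-530)<70)&(y>150)&(y<220)&(z>8)&(z<18)),):
    q=P[m]; print(n,len(q),np.percentile(q,[2,98],0).round(0).tolist())
```

```text
[ 550.55710097 -123.4490669   123.091553  ] 0.7035841472546485 [0.27341662 0.01908296 0.16941562] 0.0
[(1204, array([550.3, -27.9]), 58.0, np.float64(17.1)), (713, array([551.3, -27.2]), 44.0, np.float64(43.0)), (1828, array([551.1, -26.7]), 35.8, np.float64(59.2)), (123, array([550.2, -27. ]), 8.3, np.float64(68.9))]
plate ((550.1416625976562, -27.025630950927734), (96.03097534179688, 96.43141174316406), 2.898432970046997)
grip (array([ 557.9, -175. ]), np.float64(34.4), ((557.6458740234375, -174.67100524902344), (22.224050521850586, 44.55249786376953), 3.494607925415039))
gripd 846 ((558.4077758789062, -186.36328125), (24.1317195892334, 26.462549209594727), 1.8577882051467896)
stop/col 128 [[460.0, 152.0, 8.0], [582.0, 213.0, 17.0]]
```

View pics/w15.png

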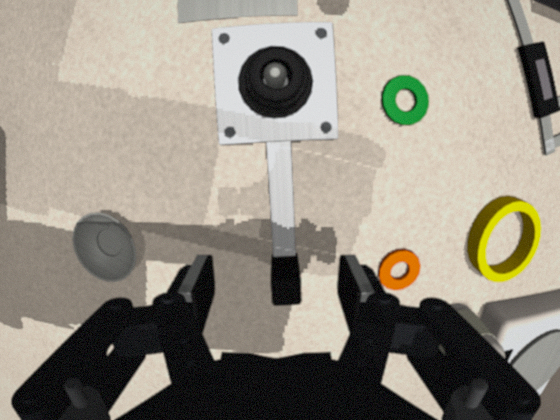

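The stack is complete: collar top at z≈59–60, post tip at (276,72), grip block at (286,280). Next I'm locating the press.

Run:
```python
from h import *
z=np.load('top1.npz'); p,d,K,T=[z[k] for k in 'pdKT']
save(cv2.resize(p[160:290,60:270],None,fx=3.8,fy=3.8,interpolation=cv2.INTER_CUBIC),'t5.png')
P=cloud(d,K,T); 
# height map on a 5mm grid x 440..640, y 60..420
ok=(d>0); x,y,zz=P[ok].T
gx=((x-430)//8).astype(int); gy=((y-80)//8).astype(int); H=np.full((27,44),-1.)
for a,b,c in zip(gx,gy,zz):
    if 0<=a<27 and 0<=b<44: H[a,b]=max(H[a,b],c)
print('cols y from',80,'step 8')
for a in range(26,-1,-1): print(430+8*a,' '.join('%3d'%max(0,v) for v in H[a]))
```

```text
cols y from 80 step 8
638   4   3   3   3   5   1   2   3   3   0   0   0   7   2   3   5   2   1   0   2   4   0   0   0   0   0   0   0   0   0   6   4   0   0   0   0   0   0   8   2   3   4   4   2
630   1   4   5   0   2   2   3   1   5   4   6   1   1   1   3   4   3   5   2   2   6   3   1   6   0   2   3   0   0   0   0   0   0   0   0   0   0   0   0   6   6   6   5   4
622   6   2 322 327 325 318 305   1   2   4   4   3   4   6   1   6   6   2   4   6   4   5   2   8   3 195 202 207 205 197 168   3   0   0   0   0   0   0   0   2   3   4   2   1
614   6   0 328 331 330 328 310 305 300 294 288 286 278 274 268 263 258 251 246 239 238 229 221 218 215 204 203 208 205 198 179 178   4   0   0   0   0   2   6   3   3   1   4   5
606   6   2 325 330 331 322 309 303 299 294 286 283 276 275 267 260 254 254 244 240 232 230 223 218 212 206 201 203 206 199 181 178   0   0   0   0   0   0   0   4   4   1   3   1
598   2   2   5 322 325   1   1   3   2   5   2   4   4   5   2   3   3   0   4   0   3   7   5   4   4 198 204 206 200 199 176 175   0   0   0   0   0   0   0   0   4   1   5   
[... 3081 characters left out ...]
   4   4  13  14  16  17  15  17  17  17 171 170  13   0   0  19  14  15  13  13  18  16  14  12  19  16  14   9  24  30  25  29  26  27  28  29  29  29  26  30
446   1   2   4   3   3  14  14  14  15  11   6   2   6   2 173 173   9   0   0   0  14  15  14  11  11  13  18  17  13  14  12  10  27  31  36  34  27  31  30  31  29  29  31  30
438   1   2   6   4  15  15  17  13   3   4   5   3   0   4 170 168   0   0   0   0   4   5   5   3   4   3   2   1   4   4   4   4  27  33  40  37  28  29  30  30  29  30  32  40
430   1   5   5   2   5  10   5   5   6   4   1   3   3   4   2   5   7   4   3   1   4   3   3   2   1   3   5   3   3   3   4   3  28  31  33  27  29  28  28  28  30  28  28  32
```

View pics/t5.png

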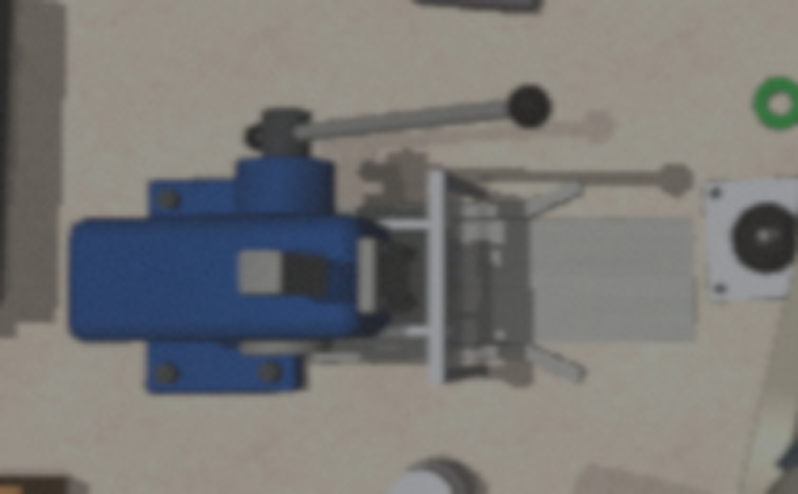

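Guard at crop x≈437 (world y≈199), splayed guides at (555,200) and (555,362), the nose under the head, and the lever ball at (530,105). I'm fitting the press yaw and centre, and gripping the shuttle.

Run:
```python
from h import *
z=np.load('top1.npz'); p,d,K,T=[z[k] for k in 'pdKT']; P=cloud(d,K,T); ok=d>0
x,y,zz=P[...,0],P[...,1],P[...,2]
m=ok&(abs(zz-170)<7)&(y>180)&(y<215)&(x>430)&(x<600); q=P[m]
b=np.polyfit(q[:,0],q[:,1],1); print('guard n',len(q),'yaw deg',np.degrees(np.arctan(b[0])),'y at 514',np.polyval(b,514),'x range',np.percentile(q[:,0],[0.5,99.5]))
m=ok&(zz>230)&(zz<246)&(y>225)&(y<425)&(x>455)&(x<565); 
L=[];R=[]
for y0 in range(230,420,6):
    w=x[m&(abs(y-y0)<3)]
    if len(w)>5: L.append((y0,w.min()));R.append((y0,w.max()))
for n,a in (('L',L),('R',R)):
    a=np.array(a); f=np.polyfit(a[:,0],a[:,1],1); print('head',n,np.degrees(np.arctan(-f[0])),np.polyval(f,268))
# rails
for n,lo,hi in (('L',440,475),('R',555,590)):
    m=ok&(zz>9)&(zz<19)&(x>lo)&(x<hi)&(y>158)&(y<310); q=P[m]; f=np.polyfit(q[:,1],q[:,0],1); print('rail',n,len(q),np.degrees(np.arctan(-f[0])),np.polyval(f,268),np.percentile(q[:,0]-np.polyval(f,q[:,1]),[3,97]))
# lever ball & bar
m=ok&(zz>210)&(zz<345)&(x>595)&(x<630)&(y>85)&(y<270); q=P[m]; f=np.polyfit(q[:,1],q[:,0],1); print('lever yaw',np.degrees(np.arctan(-f[0])),np.polyval(f,130), 'ball', np.percentile(q[q[:,1]<122],[2,50,98],0).round(0).tolist())
```

```text
guard n 258 yaw deg 1.3199881950432013 y at 514 199.53446642759607 x range [441.93911427 588.48918504]
head L 2.2116922746284016 476.9345238867111
head R -0.17466139139694523 549.9453582148742
rail L 154 0.5176512473664115 458.11044784386354 [-4.84397061  4.73514219]
rail R 144 1.2501815975514183 570.2769091740419 [-6.37070929  7.61097073]
lever yaw 1.1031314477096263 615.7939538976793 ball [[604.0, 99.0, 315.0], [616.0, 110.0, 325.0], [629.0, 121.0, 331.0]]
```

Emit:
step_arm:
  moves:
    - {"tx": -0.5,"ty": 0.1,"tz": 0,"ax": 0,"ay": 0,"az": -0.032}
    - {"tx": -1,"ty": 0.1,"tz": 0,"ax": 0,"ay": 0,"az": 0}
    - {"tx": -1,"ty": 0,"tz": 0,"ax": 0,"ay": 0,"az": 0}
    - {"tx": 0,"ty": 0,"tz": 0.5,"ax": 0,"ay": 0,"az": 0}
    - {"tx": 0,"ty": 0,"tz": 0.5,"ax": 0,"ay": 0,"az": 0}
  gripper: 0.65

```text
clock: 42.72
eef_pos: [558.0, -184.1, 97.6]
tcp_rot: [-3.141, -0.001, 1.621]
contact_force: [0.2, 0.1, 0.4]
opening: 0.648
grasp_force: 0.0
```

Emit:
step_arm:
  moves:
    - {"tx": -0.09,"ty": 0,"tz": 0.7,"ax": 0,"ay": 0,"az": 0}
    - {"tx": 0,"ty": 0,"tz": 0.9,"ax": 0,"ay": 0,"az": 0}
    - {"tx": 0,"ty": 0,"tz": 0.9,"ax": 0,"ay": 0,"az": 0}
    - {"tx": 0,"ty": 0,"tz": 0.6,"ax": 0,"ay": 0,"az": 0}
    - {"tx": 0,"ty": 0,"tz": 0,"ax": 0,"ay": 0,"az": 0}

```text
clock: 43.35
eef_pos: [557.5, -186.6, 19.6]
tcp_rot: [-3.139, -0.001, 1.621]
contact_force: [0.8, -0.0, 1.0]
opening: 0.652
grasp_force: 0.0
```

Emit:
step_arm:
  moves:
    - {"tx": 0,"ty": 0,"tz": 0,"ax": 0,"ay": 0.06,"az": 0}
    - {"tx": 0,"ty": 0,"tz": 0,"ax": 0,"ay": 0.06,"az": 0}
    - {"tx": 0,"ty": 0,"tz": 0,"ax": 0,"ay": 0.05,"az": 0}
    - {"tx": 0,"ty": 0,"tz": 0,"ax": 0,"ay": 0,"az": 0}

```text
clock: 43.85
eef_pos: [559.0, -188.7, 21.4]
tcp_rot: [3.141, -0.266, 1.619]
contact_force: [0.4, -0.6, -0.4]
opening: 0.651
grasp_force: 0.0
```

Run:
```python
from h import *
p,d,K,T=grab('wrist'); P=fcloud(d,K,T); s=r.sense(); e=s['eef_pos'];print(e,s['tcp_rot'],s['opening'],s['contact_force'])
save(p,'w16.png'); print(T.round(2).tolist())
m=(abs(P[...,0]-e[0])<45)&(abs(P[...,1]-e[1])<20)&(P[...,2]<90)&(P[...,2]>14)
q=P[m]
for a,b in ((-45,-20),(-14,14),(20,45)):
    w=q[(q[:,0]>e[0]+a)&(q[:,0]<e[0]+b)]; print(a,len(w),np.percentile(w,[1,50,99],0).round(1).tolist() if len(w) else '')
print('pile',[pile(P,(550,-28),z) for z in (18,44,60)])
```

```text
[ 558.75064669 -188.059869     21.38171494] [ 3.14127275 -0.26531404  1.6195168 ] 0.6488655061168151 [0.73717738 1.2423654  0.33920962]
[[1.0, -0.05, -0.0, 557.59], [0.05, 1.0, 0.03, -156.8], [0.0, -0.03, 1.0, 181.02], [0.0, 0.0, 0.0, 1.0]]
-45 3487 [[514.1, -207.6, 30.0], [527.3, -194.8, 66.0], [532.8, -184.3, 87.0]]
-14 3755 [[546.9, -198.5, 18.6], [558.5, -184.2, 50.9], [570.2, -173.5, 52.6]]
20 3435 [[586.3, -207.1, 30.1], [590.8, -191.6, 65.2], [603.5, -181.4, 87.3]]
pile [(1365, array([550.9, -41. ]), 50.7, np.float64(17.1)), 0, 0]
```

Emit:
step_arm:
  moves:
    - {"tx": 0,"ty": 0,"tz": 0,"ax": 0,"ay": 0,"az": 0}
    - {"tx": 0,"ty": 0,"tz": 0,"ax": 0,"ay": 0,"az": 0}
    - {"tx": 0,"ty": 0,"tz": 0,"ax": 0,"ay": 0,"az": 0}
    - {"tx": 0,"ty": 0,"tz": 0,"ax": 0,"ay": 0,"az": 0}
    - {"tx": 0,"ty": 0,"tz": 0,"ax": 0,"ay": 0,"az": 0}
  gripper: 0
  newtons: 60

```text
clock: 44.52
eef_pos: [558.6, -186.9, 21.3]
tcp_rot: [-3.142, -0.267, 1.621]
contact_force: [0.5, 2.9, 2.6]
opening: 0.268
grasp_force: 60.0
```

Run:
```python
from h import *
from scipy.spatial.transform import Rotation as Ro
s=r.sense(); e=s['eef_pos'];print(e,s['tcp_rot'],s['opening'],s['contact_force'],s['grasp_force'])
R=Ro.from_euler('xyz',s['tcp_rot']).as_matrix()
phi=np.radians(1.1); th=np.radians(2.87); tgt0=np.array([514.2,268.])
post=np.array([550.3,-27.2])
# entry waypoint: post 190 mm before ram on the press line, yaw phi
off=e[:2]-post
Rz=lambda a:np.array([[np.cos(a),-np.sin(a)],[np.sin(a),np.cos(a)]])
off2=Rz(phi-th)@off
u=np.array([-np.sin(phi),np.cos(phi)])
for dist in (240,200,0):
    g=tgt0-u*dist+off2; dw=np.array([g[0]-e[0],g[1]-e[1],0]); 
    R2=Ro.from_euler('z',phi-th).as_matrix()@R
    print(dist,'tcp',g.round(1),'delta world',dw.round(1),'tool units (old axes)',(R.T@dw/25).round(3),'(rotated axes)',(R2.T@dw/25).round(3))
print('yaw rot tool units',(R.T@np.array([0,0,phi-th])/(np.pi/2)).round(4)); print('push dir in tool (rotated)',(R2.T@np.array([u[0],u[1],0])).round(4))
print('zdown rot',(R2.T@[0,0,-1]).round(3))
```

```text
[ 558.58269118 -186.88885081   21.25010455] [-3.14154263 -0.26748535  1.62082619] 0.26804336849983906 [0.47735644 2.87247292 2.63006745] 60.029820799827576
240 tcp [ 522.2 -131.8] delta world [-36.4  55.1   0. ] tool units (old axes) [ 2.192 -1.345  0.601] (rotated axes) [ 2.151 -1.415  0.589]
200 tcp [521.4 -91.8] delta world [-37.2  95.1   0. ] tool units (old axes) [ 3.734 -1.296  1.023] (rotated axes) [ 3.694 -1.415  1.012]
0 tcp [517.5 108.1] delta world [-41. 295.   0.] tool units (old axes) [11.446 -1.049  3.137] (rotated axes) [11.409 -1.415  3.127]
yaw rot tool units [-0.0052  0.      0.019 ]
push dir in tool (rotated) [ 0.9644 -0.      0.2643]
zdown rot [-0.264  0.     0.964]
```

The shuttle grip is pinched (60 N) with the tool tilted 15° for camera clearance. I'm rotating it to the press yaw and sliding it to in front of the mouth.

Emit:
step_arm:
  moves:
    - {"tx": 0,"ty": 0,"tz": 0,"ax": -0.003,"ay": 0,"az": 0.01}
    - {"tx": 0.2,"ty": -0.1,"tz": 0.055,"ax": -0.002,"ay": 0,"az": 0.009}
    - {"tx": 0.4,"ty": -0.15,"tz": 0.11,"ax": 0,"ay": 0,"az": 0}
    - {"tx": 0.4,"ty": -0.15,"tz": 0.11,"ax": 0,"ay": 0,"az": 0}
    - {"tx": 0.4,"ty": -0.15,"tz": 0.11,"ax": 0,"ay": 0,"az": 0}

```text
clock: 45.15
eef_pos: [546.1, -153.3, 21.6]
tcp_rot: [3.137, -0.263, 1.588]
contact_force: [3.6, -7.7, 2.7]
opening: 0.271
grasp_force: 60.4
```

Emit:
step_arm:
  moves:
    - {"tx": 0.4,"ty": -0.15,"tz": 0.11,"ax": 0,"ay": 0,"az": 0}
    - {"tx": 0.4,"ty": -0.15,"tz": 0.11,"ax": 0,"ay": 0,"az": 0}
    - {"tx": 0.4,"ty": -0.15,"tz": 0.11,"ax": 0,"ay": 0,"az": 0}
    - {"tx": 0.4,"ty": -0.15,"tz": 0.11,"ax": 0,"ay": 0,"az": 0}
    - {"tx": 0.4,"ty": -0.15,"tz": 0.11,"ax": 0,"ay": 0,"az": 0}

```text
clock: 45.78
eef_pos: [526.7, -101.7, 21.6]
tcp_rot: [3.137, -0.263, 1.588]
contact_force: [3.0, -7.5, 3.7]
opening: 0.267
grasp_force: 60.5
```

Emit:
step_arm:
  moves:
    - {"tx": 0.27,"ty": -0.11,"tz": 0.075,"ax": 0,"ay": 0,"az": 0}
    - {"tx": 0,"ty": 0,"tz": 0,"ax": 0,"ay": 0,"az": 0}

```text
clock: 46.02
eef_pos: [523.2, -93.8, 21.6]
tcp_rot: [3.138, -0.265, 1.588]
contact_force: [3.4, -2.1, 3.0]
opening: 0.27
grasp_force: 60.3
```

Run:
```python
from h import *
p,d,K,T=grab('wrist'); P=fcloud(d,K,T); s=r.sense(); e=s['eef_pos'];print(e,s['tcp_rot'],s['opening'],s['contact_force'],s['grasp_force'])
save(p,'w17.png'); np.savez('w17.npz',p=p,d=d,K=K,T=T)
c=e[:2]+[-4,160]
m=(abs(P[...,2]-12)<4)&(np.hypot(P[...,0]-c[0],P[...,1]-c[1])<75)&(P[...,1]>c[1]-49); q=P[m][:,:2].astype(np.float32); print('plate',cv2.minAreaRect(q))
print([pile(P,c,z) for z in (18,44,60,69)])
x,y,z=P[...,0],P[...,1],P[...,2]
for n,lo,hi in (('L',420,480),('R',545,610)):
    m=(z>8)&(z<17)&(x>lo)&(x<hi)&(y>155)&(y<330); q=P[m]; 
    for y0 in range(120,330,15):
        w=P[(z>8)&(z<17)&(x>lo)&(x<hi)&(abs(y-y0)<6)]
        if len(w)>3: print(n,y0,len(w),np.percentile(w[:,0],[2,98]).round(1))
```

```text
[523.17857386 -93.80405262  21.55132364] [ 3.13846483 -0.26536223  1.58853906] 0.26676811345290014 [ 3.7251709  -1.67495726  3.36415631] 60.342119336128235
plate ((521.4806518554688, 38.844947814941406), (96.03688049316406, 43.39707565307617), 1.14411461353302)
[(1535, array([521.2,  54.1]), 52.6, np.float64(17.2)), 0, 0, 0]
```

View pics/w17.png

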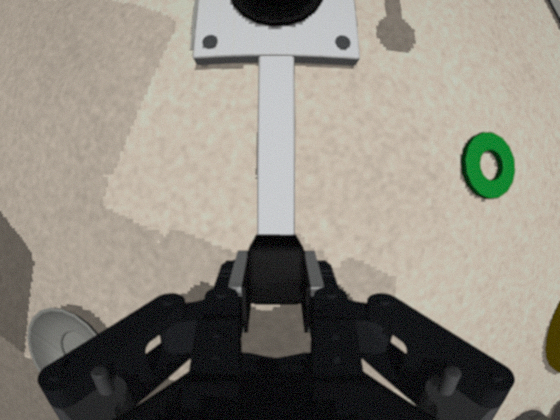

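The plate is straight ahead, the bar at (277,150). I'm comparing plate and rails in the top camera, by numbers only from here.

```bash
cat >> h.py <<'E'
def topcheck():
    p,d,K,T=grab('top'); P=cloud(d,K,T); ok=d>0; x,y,z=P[...,0],P[...,1],P[...,2]
    hsv=cv2.cvtColor(p,cv2.COLOR_RGB2HSV)
    for n,lo,hi in (('L',440,475),('R',555,590)):
        m=ok&(z>9)&(z<19)&(x>lo)&(x<hi)&(y>158)&(y<310); q=P[m]
        if len(q)>20: f=np.polyfit(q[:,1],q[:,0],1); print('rail',n,len(q),np.degrees(np.arctan(-f[0])).round(2),'x@160',np.polyval(f,160).round(1),'x@268',np.polyval(f,268).round(1))
    s=r.sense(); c=s['eef_pos'][:2]+[-3.5,160]
    m=ok&(z>5)&(z<20)&(abs(x-c[0])<60)&(abs(y-c[1])<58)
    m=cv2.morphologyEx(m.astype(np.uint8),cv2.MORPH_OPEN,np.ones((3,3)))
    q=P[m>0][:,:2].astype(np.float32)
    if len(q): print('plate',len(q),cv2.minAreaRect(q),np.percentile(q,[1,99],0).round(1).tolist())
    m=ok&(z>62)&(z<78)&(np.hypot(x-c[0],y-c[1])<25); q=P[m]; print('post',len(q),q.mean(0).round(1) if len(q) else '')
    m=ok&(z>55)&(z<78)&(np.hypot(x-c[0],y-c[1])<30); q=P[m]; print('collar',len(q),q.mean(0).round(1) if len(q) else '')
    m=ok&(z>45)&(z<58)&(np.hypot(x-s['eef_pos'][0],y-s['eef_pos'][1])<30); q=P[m]; print('grip pts',len(q))
    print(s['eef_pos'].round(1),s['tcp_rot'].round(3),s['contact_force'].round(1),s['opening'])
E
python3 - <<'E'
from h import *
topcheck()
E
```

```text
rail L 151 0.58 x@160 459.2 x@268 458.1
rail R 143 1.18 x@160 572.6 x@268 570.3
plate 785 ((522.5816650390625, 61.750247955322266), (93.95736694335938, 103.6981430053711), 0.31843066215515137) [[475.5, 13.2], [569.3, 113.1]]
post 26 [519.1  66.7  65.1]
collar 104 [522.1  65.9  60.4]
grip pts 56
[523.2 -93.8  21.5] [ 3.139 -0.266  1.589] [ 4.5 -2.6  4.4] 0.2731680839927578
```

Emit:
step_arm:
  moves:
    - {"tx": 0.3,"ty": -0.06,"tz": 0.082,"ax": 0,"ay": 0,"az": 0}
    - {"tx": 0.3,"ty": -0.06,"tz": 0.082,"ax": 0,"ay": 0,"az": 0}
    - {"tx": 0.3,"ty": -0.05,"tz": 0.082,"ax": 0,"ay": 0,"az": 0}
    - {"tx": 0.3,"ty": 0,"tz": 0.082,"ax": 0,"ay": 0,"az": 0}
    - {"tx": 0,"ty": 0,"tz": 0,"ax": 0,"ay": 0,"az": 0}

```text
clock: 46.75
eef_pos: [517.5, -62.5, 21.4]
tcp_rot: [3.14, -0.266, 1.59]
contact_force: [2.2, -3.6, 5.5]
opening: 0.269
grasp_force: 60.6
```

Run:
```python
from h import *
topcheck()
p,d,K,T=grab('wrist'); P=fcloud(d,K,T); e=r.sense()['eef_pos']; c=e[:2]+[-3.5,160]
m=(abs(P[...,2]-12)<4)&(np.hypot(P[...,0]-c[0],P[...,1]-c[1])<75)&(P[...,1]>c[1]-49); q=P[m][:,:2].astype(np.float32); print('plate',cv2.minAreaRect(q))
```

```text
rail L 156 0.6 x@160 459.2 x@268 458.1
rail R 145 1.34 x@160 572.7 x@268 570.2
plate 786 ((508.7276306152344, 97.36476135253906), (109.11624145507812, 114.74746704101562), 0.08900927752256393) [[460.3, 45.6], [563.2, 147.3]]
post 35 [515.9  99.3  64.9]
collar 106 [515.4  96.8  61.1]
grip pts 48
[517.5 -62.5  21.3] [ 3.14  -0.266  1.59 ] [ 2.5 -3.3  5.3] 0.2694783289339221
plate ((515.3137817382812, 69.91780853271484), (96.15498352050781, 42.88752365112305), 1.0880491733551025)
```

Emit:
step_arm:
  moves:
    - {"tx": 0.3,"ty": 0.03,"tz": 0.082,"ax": 0,"ay": 0,"az": 0}
    - {"tx": 0.3,"ty": 0,"tz": 0.082,"ax": 0,"ay": 0,"az": 0}
    - {"tx": 0.3,"ty": 0,"tz": 0.082,"ax": 0,"ay": 0,"az": 0}
    - {"tx": 0.3,"ty": 0,"tz": 0.082,"ax": 0,"ay": 0,"az": 0}

```text
clock: 47.35
eef_pos: [517.7, -32.2, 21.3]
tcp_rot: [3.14, -0.265, 1.59]
contact_force: [-0.1, -10.2, 8.4]
opening: 0.269
grasp_force: 61.2
```

Emit:
step_arm:
  moves:
    - {"tx": 0.3,"ty": 0,"tz": 0.082,"ax": 0,"ay": 0,"az": 0}
    - {"tx": 0.3,"ty": 0,"tz": 0.082,"ax": 0,"ay": 0,"az": 0}
    - {"tx": 0.3,"ty": 0,"tz": 0.082,"ax": 0,"ay": 0,"az": 0}
    - {"tx": 0,"ty": 0,"tz": 0,"ax": 0,"ay": 0,"az": 0}

```text
clock: 47.85
eef_pos: [517.1, -8.0, 21.3]
tcp_rot: [3.14, -0.266, 1.59]
contact_force: [2.3, -3.1, 4.5]
opening: 0.268
grasp_force: 60.6
```

Run:
```python
from h import *
topcheck(); print(r.sense()['wrist_torque'])
```

```text
rail L 175 2.69 x@160 463.4 x@268 458.3
rail R 168 -1.1 x@160 567.8 x@268 569.9
plate 901 ((511.9618225097656, 150.88198852539062), (113.41372680664062, 118.10408020019531), 89.0383529663086) [[454.1, 97.8], [568.7, 204.7]]
post 32 [515.4 153.7  64.7]
collar 105 [515.4 151.   61. ]
grip pts 28
[517.1  -8.   21.3] [ 3.14  -0.266  1.59 ] [ 2.3 -3.4  5. ] 0.2673755281798317
[-0.3087288  -0.2391733  -0.08355639]
```

Emit:
step_arm:
  moves:
    - {"tx": 0.386,"ty": 0,"tz": 0.1,"ax": 0,"ay": 0,"az": 0}
    - {"tx": 0.386,"ty": 0,"tz": 0.106,"ax": 0,"ay": 0,"az": 0}
    - {"tx": 0.386,"ty": 0,"tz": 0.106,"ax": 0,"ay": 0,"az": 0}
    - {"tx": 0.386,"ty": 0,"tz": 0.106,"ax": 0,"ay": 0,"az": 0}
    - {"tx": 0.386,"ty": 0,"tz": 0.106,"ax": 0,"ay": 0,"az": 0}

```text
clock: 48.52
eef_pos: [516.1, 41.4, 21.3]
tcp_rot: [3.14, -0.265, 1.59]
contact_force: [-0.3, -11.3, 8.2]
opening: 0.267
grasp_force: 61.2
```

Emit:
step_arm:
  moves:
    - {"tx": 0.386,"ty": 0,"tz": 0.106,"ax": 0,"ay": 0,"az": 0}
    - {"tx": 0.386,"ty": 0,"tz": 0.106,"ax": 0,"ay": 0,"az": 0}
    - {"tx": 0.386,"ty": 0,"tz": 0.106,"ax": 0,"ay": 0,"az": 0}
    - {"tx": 0.386,"ty": 0,"tz": 0.106,"ax": 0,"ay": 0,"az": 0}
    - {"tx": 0,"ty": 0,"tz": 0,"ax": 0,"ay": 0,"az": 0}

```text
clock: 49.15
eef_pos: [515.1, 82.5, 21.3]
tcp_rot: [3.141, -0.267, 1.59]
contact_force: [2.0, -1.4, 4.0]
opening: 0.268
grasp_force: 60.3
```

Emit:
step_arm:
  moves:
    - {"tx": 0.25,"ty": 0.04,"tz": 0.068,"ax": 0,"ay": 0,"az": 0}
    - {"tx": 0.25,"ty": 0,"tz": 0.068,"ax": 0,"ay": 0,"az": 0}
    - {"tx": 0.2,"ty": 0,"tz": 0.054,"ax": 0,"ay": 0,"az": 0}
    - {"tx": 0,"ty": 0,"tz": 0,"ax": 0,"ay": 0,"az": 0}

```text
clock: 49.65
eef_pos: [515.6, 100.2, 21.2]
tcp_rot: [3.141, -0.266, 1.59]
contact_force: [-0.3, -5.2, 5.7]
opening: 0.268
grasp_force: 60.8
```

Emit:
step_arm:
  moves:
    - {"tx": 0.1,"ty": 0,"tz": 0.027,"ax": 0,"ay": 0,"az": 0}
    - {"tx": 0.1,"ty": 0,"tz": 0.027,"ax": 0,"ay": 0,"az": 0}
    - {"tx": 0,"ty": 0,"tz": 0,"ax": 0,"ay": 0,"az": 0}

```text
clock: 50.02
eef_pos: [515.6, 104.9, 21.3]
tcp_rot: [3.141, -0.266, 1.59]
contact_force: [0.6, -9.2, 6.7]
opening: 0.27
grasp_force: 61.2
```

Emit:
step_arm:
  moves:
    - {"tx": 0.1,"ty": 0,"tz": 0.027,"ax": 0,"ay": 0,"az": 0}
    - {"tx": 0,"ty": 0,"tz": 0,"ax": 0,"ay": 0,"az": 0}

```text
clock: 50.28
eef_pos: [515.5, 107.4, 21.2]
tcp_rot: [3.141, -0.266, 1.59]
contact_force: [0.1, -9.3, 7.1]
opening: 0.271
grasp_force: 61.2
```

Small steps now until the end stop gives a clear force.

Emit:
step_arm:
  moves:
    - {"tx": 0.08,"ty": 0,"tz": 0.022,"ax": 0,"ay": 0,"az": 0}
    - {"tx": 0,"ty": 0,"tz": 0,"ax": 0,"ay": 0,"az": 0}

```text
clock: 50.52
eef_pos: [515.5, 109.5, 21.2]
tcp_rot: [3.141, -0.266, 1.59]
contact_force: [1.2, -9.8, 7.4]
opening: 0.271
grasp_force: 61.2
```

Emit:
step_arm:
  moves:
    - {"tx": 0.08,"ty": 0,"tz": 0.022,"ax": 0,"ay": 0,"az": 0}
    - {"tx": 0,"ty": 0,"tz": 0,"ax": 0,"ay": 0,"az": 0}

```text
clock: 50.78
eef_pos: [515.5, 111.0, 21.2]
tcp_rot: [3.14, -0.265, 1.59]
contact_force: [0.8, -14.0, 9.6]
opening: 0.273
grasp_force: 61.5
```

Run:
```python
from h import *
p,d,K,T=grab('wrist'); P=fcloud(d,K,T); s=r.sense(); e=s['eef_pos']; print(e,s['contact_force'])
x,y,z=P[...,0],P[...,1],P[...,2]
m=(abs(z-52)<3)&(np.hypot(x-e[0],y-e[1])<30); q=P[m][:,:2].astype(np.float32); print('grip',cv2.minAreaRect(q) if len(q) else 0)
# plate rear edge: z~12 points, x away from bar
m=(abs(z-12)<3)&(abs(x-515)<46)&(abs(x-515)>14)&(y>e[1]+60); q=P[m]; print(len(q),np.percentile(q[:,1],[0.5,2]),np.percentile(q[:,0],[1,99]));
```

```text
[515.52083681 110.94685286  21.22398096] [  0.40700648 -15.047405     9.22630026]
grip ((515.8200073242188, 106.18988037109375), (38.66254425048828, 39.82283020019531), 47.49012756347656)
2880 [221.95219006 222.43665689] [469.63652689 559.90085667]
```

Emit:
step_arm:
  moves:
    - {"tx": 0.06,"ty": 0,"tz": 0.015,"ax": 0,"ay": 0,"az": 0}
    - {"tx": 0,"ty": 0,"tz": 0,"ax": 0,"ay": 0,"az": 0}
    - {"tx": 0,"ty": 0,"tz": 0,"ax": 0,"ay": 0,"az": 0}

```text
clock: 51.2
eef_pos: [515.6, 111.0, 21.2]
tcp_rot: [3.14, -0.263, 1.591]
contact_force: [-1.6, -26.6, 12.8]
opening: 0.272
grasp_force: 62.4
```

Run:
```python
from h import *
p,d,K,T=grab('wrist'); P=fcloud(d,K,T); s=r.sense(); e=s['eef_pos']; print(e,s['contact_force'])
x,y,z=P[...,0],P[...,1],P[...,2]
m=(abs(z-12)<3)&(abs(x-515)<46)&(abs(x-515)>14)&(y>e[1]+60); q=P[m]; print(len(q),np.percentile(q[:,1],[0.5,2]))
p,d,K,T=grab('scene'); P=cloud(d,K,T); P[d<=0]=np.nan; x,y,z=P[...,0],P[...,1],P[...,2]
m=(np.hypot(x-514,y-269)<32)&(z>55)&(z<100); q=P[m]; print('scene around ram',len(q),np.nanmedian(q,0) if len(q) else '', )
m=(abs(x-514)<46)&(y>180)&(y<330)&(z>8)&(z<16); q=P[m]; print('plate scene',len(q),np.percentile(q,[1,99],0) if len(q) else '')
```

```text
[515.58454599 111.01270127  21.18283387] [ -1.03968239 -26.051598    12.51660811]
2883 [222.0365357  222.40782385]
scene around ram 7 [529.56478792 274.75499878  94.65850776]
plate scene 343 [[470.86179471 182.14790185   8.28284873]
 [558.74771475 328.68422211  15.71429678]]
```

Contact with the end stop is confirmed (26 N, no further motion). I'm easing off, releasing, and going up.

Emit:
step_arm:
  moves:
    - {"tx": -0.06,"ty": 0,"tz": -0.016,"ax": 0,"ay": 0,"az": 0}
    - {"tx": 0,"ty": 0,"tz": 0,"ax": 0,"ay": 0,"az": 0}
    - {"tx": 0,"ty": 0,"tz": 0,"ax": 0,"ay": 0,"az": 0}

```text
clock: 51.68
eef_pos: [515.6, 111.0, 21.2]
tcp_rot: [3.14, -0.265, 1.59]
contact_force: [0.9, -14.2, 8.0]
opening: 0.266
grasp_force: 61.4
```

Emit:
step_arm:
  moves:
    - {"tx": 0,"ty": 0,"tz": 0,"ax": 0,"ay": 0,"az": 0}
    - {"tx": 0,"ty": 0,"tz": 0,"ax": 0,"ay": 0,"az": 0}
    - {"tx": 0,"ty": 0,"tz": 0,"ax": 0,"ay": 0,"az": 0}
  gripper: 0.6

```text
clock: 52.05
eef_pos: [514.6, 112.8, 20.9]
tcp_rot: [-3.14, -0.267, 1.59]
contact_force: [-0.0, 1.0, -0.3]
opening: 0.598
grasp_force: 0.0
```

Emit:
step_arm:
  moves:
    - {"tx": 0,"ty": 0,"tz": -0.4,"ax": 0,"ay": 0,"az": 0}
    - {"tx": 0,"ty": 0,"tz": -0.8,"ax": 0,"ay": 0,"az": 0}
    - {"tx": 0,"ty": 0,"tz": -1,"ax": 0,"ay": 0,"az": 0}
    - {"tx": 0,"ty": 0,"tz": -1,"ax": 0,"ay": 0,"az": 0}
    - {"tx": 0,"ty": 0,"tz": 0,"ax": 0,"ay": 0,"az": 0}

```text
clock: 52.68
eef_pos: [516.8, 91.2, 100.4]
tcp_rot: [3.138, -0.267, 1.59]
contact_force: [-0.1, -0.8, 0.1]
opening: 0.6
grasp_force: 0.0
```

Run:
```python
from h import *
p,d,K,T=grab('wrist'); P=fcloud(d,K,T); s=r.sense(); e=s['eef_pos']; print(e,s['contact_force'])
x,y,z=P[...,0],P[...,1],P[...,2]
m=(abs(z-12)<3)&(abs(x-515)<46)&(abs(x-515)>14)&(y>170); q=P[m]; print(len(q),np.percentile(q[:,1],[0.5,2]) if len(q) else '')
m=(abs(z-52)<4)&(np.hypot(x-517,y-110)<30); q=P[m][:,:2].astype(np.float32); print('grip',cv2.minAreaRect(q) if len(q) else 0)
m=(abs(z-60)<4)&(np.hypot(x-514,y-269)<30); q=P[m]; print('collar pts',len(q),q.mean(0) if len(q) else '')
m=(z>225)&(z<345)&(x>595)&(x<635)&(y>85)&(y<230); q=P[m]; print('lever in wrist',len(q))
```

```text
[516.03165112  91.38446506  99.21186323] [ 0.46381867 -0.20064604 -0.014576  ]
630 [221.74165462 222.08770098]
grip ((515.842529296875, 111.18319702148438), (23.54216766357422, 25.44965362548828), 0.9743285179138184)
collar pts 0 
lever in wrist 0
```

Emit:
step_arm:
  moves:
    - {"tx": 0,"ty": -0.2,"tz": -1,"ax": 0,"ay": 0,"az": 0}
    - {"tx": 0,"ty": -0.2,"tz": -1,"ax": 0,"ay": 0,"az": 0}
    - {"tx": 0,"ty": 0,"tz": -1,"ax": 0,"ay": 0,"az": 0}
    - {"tx": 0,"ty": 0,"tz": -1,"ax": 0,"ay": 0,"az": 0}
    - {"tx": 0,"ty": 0,"tz": -1,"ax": 0,"ay": 0,"az": 0}
  gripper: 0

```text
clock: 53.35
eef_pos: [505.5, 58.4, 218.6]
tcp_rot: [-3.139, -0.267, 1.59]
contact_force: [0.7, 0.1, 0.9]
opening: -0.002
grasp_force: 0.0
```

Emit:
step_arm:
  moves:
    - {"tx": 0,"ty": 0,"tz": -1,"ax": 0,"ay": 0,"az": 0}
    - {"tx": 0,"ty": 0,"tz": -1,"ax": 0,"ay": 0,"az": 0}
    - {"tx": 0,"ty": 0,"tz": -1,"ax": 0,"ay": 0,"az": 0}
    - {"tx": 0,"ty": 0,"tz": -1,"ax": 0,"ay": 0,"az": 0}
    - {"tx": 0,"ty": 0,"tz": -1,"ax": 0,"ay": 0,"az": 0}

```text
clock: 53.98
eef_pos: [506.4, 25.5, 339.1]
tcp_rot: [-3.139, -0.267, 1.59]
contact_force: [0.5, -0.3, 0.6]
opening: 0.001
grasp_force: 0.0
```

Emit:
step_arm:
  moves:
    - {"tx": 0,"ty": 0,"tz": -0.8,"ax": 0,"ay": -0.06,"az": 0}
    - {"tx": 0,"ty": 0,"tz": 0,"ax": 0,"ay": -0.06,"az": 0}
    - {"tx": 0,"ty": 0,"tz": 0,"ax": 0,"ay": -0.05,"az": 0}
    - {"tx": 0,"ty": 0,"tz": 0,"ax": 0,"ay": 0,"az": 0}

```text
clock: 54.48
eef_pos: [506.6, 21.4, 357.8]
tcp_rot: [-3.14, -0.0, 1.593]
contact_force: [-0.9, 0.3, -0.8]
opening: -0.001
grasp_force: 0.0
```

Run:
```python
from h import *
p,d,K,T=grab('wrist'); P=fcloud(d,K,T); s=r.sense(); e=s['eef_pos']; print(e,s['tcp_rot'],s['contact_force'])
x,y,z=P[...,0],P[...,1],P[...,2]
m=(z>210)&(z<345)&(x>590)&(x<640)&(y>70)&(y<250); q=P[m]; print('lever',len(q))
for y0 in range(90,250,15):
    w=q[abs(q[:,1]-y0)<4]; 
    if len(w)>3: print(y0,len(w),np.percentile(w[:,0],[3,97]).round(0),w[:,2].max().round(0),np.median(w[:,2]).round(0))
```

```text
[506.56167829  21.02273536 357.84285493] [-3.13972809e+00 -1.46912961e-03  1.59190571e+00] [ 1.27956414 -0.24171644  0.06787204]
lever 2709
105 467 [604. 624.] 329.0 323.0
120 380 [604. 623.] 329.0 323.0
135 190 [610. 619.] 310.0 304.0
150 163 [610. 619.] 298.0 293.0
165 138 [609. 619.] 288.0 284.0
180 123 [609. 619.] 278.0 273.0
195 36 [609. 619.] 268.0 264.0
```

Emit:
step_arm:
  moves:
    - {"tx": 0.91,"ty": 0.88,"tz": 0,"ax": 0,"ay": 0,"az": 0}
    - {"tx": 0.91,"ty": 0.88,"tz": 0,"ax": 0,"ay": 0,"az": 0}
    - {"tx": 0.91,"ty": 0.88,"tz": 0,"ax": 0,"ay": 0,"az": 0}
    - {"tx": 0.91,"ty": 0.88,"tz": 0,"ax": 0,"ay": 0,"az": 0}
    - {"tx": 0.91,"ty": 0.88,"tz": 0,"ax": 0,"ay": 0,"az": 0}

```text
clock: 55.15
eef_pos: [615.3, 136.1, 357.8]
tcp_rot: [-3.14, -0.002, 1.589]
contact_force: [-0.6, -0.1, 0.3]
opening: 0.002
grasp_force: 0.0
```

Emit:
step_arm:
  moves:
    - {"tx": 0,"ty": 0,"tz": 0.6,"ax": 0,"ay": 0,"az": 0}
    - {"tx": 0,"ty": 0,"tz": 0.6,"ax": 0,"ay": 0,"az": 0}
    - {"tx": 0,"ty": 0,"tz": 0.3,"ax": 0,"ay": 0,"az": 0}
    - {"tx": 0,"ty": 0,"tz": 0,"ax": 0,"ay": 0,"az": 0}

```text
clock: 55.65
eef_pos: [614.0, 135.3, 320.5]
tcp_rot: [-3.14, 0.0, 1.589]
contact_force: [0.3, -0.1, 0.4]
opening: -0.001
grasp_force: 0.0
```

Emit:
step_arm:
  moves:
    - {"tx": 0,"ty": 0,"tz": 0.2,"ax": 0,"ay": 0,"az": 0}
    - {"tx": 0,"ty": 0,"tz": 0.2,"ax": 0,"ay": 0,"az": 0}
    - {"tx": 0,"ty": 0,"tz": 0,"ax": 0,"ay": 0,"az": 0}

```text
clock: 56.02
eef_pos: [614.9, 136.3, 311.4]
tcp_rot: [3.141, -0.001, 1.59]
contact_force: [-0.0, 2.3, 1.3]
opening: -0.003
grasp_force: 1.6
```

```bash
cat >> h.py <<'E'
def lever():
    p,d,K,T=grab('wrist'); P=fcloud(d,K,T); s=r.sense(); e=s['eef_pos']; print(e.round(1),s['contact_force'].round(1),s['wrist_torque'].round(2))
    x,y,z=P[...,0],P[...,1],P[...,2]
    m=(z>180)&(z<345)&(x>608)&(x<621)&(y>e[1]+15)&(y<250); q=P[m]
    if len(q)>20:
        f=np.polyfit(q[:,1],q[:,2],1); print('bar slope rad',np.arctan(-f[0]).round(3),'lever ~',(0.6-np.arctan(-f[0])).round(3),'z@tcp y',np.polyval(f,e[1]).round(1),'x',np.median(q[:,0]).round(1))
    m=(np.hypot(x-e[0],y-e[1])<14)&(z<e[2]+40)&(z>e[2]-15); q=P[m]; print('tip min z',np.percentile(q[:,2],[0,2]) if len(q) else '')
E
python3 -c "
from h import *
lever()"
```

```text
[614.9 136.4 311.5] [0.6 2.6 1.4] [ 0.52 -0.09  0.02]
bar slope rad 0.595 lever ~ 0.005 z@tcp y 302.0 x 615.0
tip min z [296.5075479  297.16257858]
```

Contact with the lever is starting. I'm pulling down along the arc.

Emit:
step_arm:
  moves:
    - {"tx": -0.2,"ty": 0,"tz": 0.35,"ax": 0,"ay": 0,"az": 0}
    - {"tx": -0.2,"ty": 0,"tz": 0.35,"ax": 0,"ay": 0,"az": 0}
    - {"tx": -0.2,"ty": 0,"tz": 0.35,"ax": 0,"ay": 0,"az": 0}
    - {"tx": 0,"ty": 0,"tz": 0,"ax": 0,"ay": 0,"az": 0}

```text
clock: 56.58
eef_pos: [614.7, 120.4, 283.9]
tcp_rot: [-3.14, 0.0, 1.589]
contact_force: [1.6, 2.6, 3.0]
opening: -0.001
grasp_force: 1.6
```

Emit:
step_arm:
  moves:
    - {"tx": -0.15,"ty": 0,"tz": 0.38,"ax": 0,"ay": 0,"az": 0}
    - {"tx": -0.15,"ty": 0,"tz": 0.38,"ax": 0,"ay": 0,"az": 0}
    - {"tx": -0.15,"ty": 0,"tz": 0.38,"ax": 0,"ay": 0,"az": 0}
    - {"tx": 0,"ty": 0,"tz": 0,"ax": 0,"ay": 0,"az": 0}

```text
clock: 57.08
eef_pos: [614.9, 109.3, 255.5]
tcp_rot: [-3.14, 0.0, 1.589]
contact_force: [0.7, 1.9, 4.0]
opening: 0.001
grasp_force: 1.9
```

```bash
python3 -c "
from h import *
lever()"
```

```text
[615.  109.5 256.1] [-0.2  2.6  3.4] [ 0.32 -0.06 -0.02]
bar slope rad 0.606 lever ~ -0.006 z@tcp y 287.8 x 614.9
tip min z [246.46771726 249.30657289]
```

Emit:
step_arm:
  moves:
    - {"tx": -0.1,"ty": 0,"tz": 0.4,"ax": 0,"ay": 0,"az": 0}
    - {"tx": -0.1,"ty": 0,"tz": 0.4,"ax": 0,"ay": 0,"az": 0}
    - {"tx": -0.08,"ty": 0,"tz": 0.4,"ax": 0,"ay": 0,"az": 0}
    - {"tx": 0,"ty": 0,"tz": 0,"ax": 0,"ay": 0,"az": 0}

```text
clock: 57.62
eef_pos: [615.2, 102.2, 225.7]
tcp_rot: [-3.141, 0.001, 1.59]
contact_force: [-0.2, -1.5, 5.4]
opening: -0.001
grasp_force: 2.2
```

```bash
cat >> h.py <<'E'
def levtop():
    for n in ('top','scene'):
        p,d,K,T=grab(n); P=cloud(d,K,T); P[d<=0]=np.nan; x,y,z=P[...,0],P[...,1],P[...,2]
        m=(x>608)&(x<621)&(y>130)&(y<262)&(z>150)&(z<330); q=P[m]
        if len(q)>10: f=np.polyfit(q[:,1],q[:,2],1); print(n,len(q),'slope',np.arctan(-f[0]).round(3),'lever',(0.6-np.arctan(-f[0])).round(3),np.percentile(q[:,1],[1,99]).round(0))
E
python3 -c "
from h import *
levtop(); s=r.sense(); print(s['contact_force'],s['eef_pos'])"
```

```text
scene 76 slope 0.163 lever 0.437 [132. 261.]
[-0.03539193 -1.19582527  4.78115292] [615.19751119 102.4466463  226.53219085]
```

Emit:
step_arm:
  moves:
    - {"tx": -0.03,"ty": 0,"tz": 0.25,"ax": 0,"ay": 0,"az": 0}
    - {"tx": -0.03,"ty": 0,"tz": 0.25,"ax": 0,"ay": 0,"az": 0}
    - {"tx": 0,"ty": 0,"tz": 0,"ax": 0,"ay": 0,"az": 0}

```text
clock: 58.1
eef_pos: [615.4, 101.1, 214.0]
tcp_rot: [-3.141, 0.0, 1.59]
contact_force: [0.2, -2.1, 5.1]
opening: 0.004
grasp_force: 2.3
```

Emit:
step_arm:
  moves:
    - {"tx": -0.01,"ty": 0,"tz": 0.16,"ax": 0,"ay": 0,"az": 0}
    - {"tx": 0,"ty": 0,"tz": 0,"ax": 0,"ay": 0,"az": 0}

```text
clock: 58.35
eef_pos: [615.5, 100.9, 210.2]
tcp_rot: [3.142, 0.0, 1.59]
contact_force: [0.5, -2.6, 4.3]
opening: -0.001
grasp_force: 2.3
```

Emit:
step_arm:
  moves:
    - {"tx": 0,"ty": 0,"tz": 0.1,"ax": 0,"ay": 0,"az": 0}
    - {"tx": 0,"ty": 0,"tz": 0,"ax": 0,"ay": 0,"az": 0}

```text
clock: 58.6
eef_pos: [615.5, 100.9, 207.8]
tcp_rot: [3.141, 0.0, 1.59]
contact_force: [1.3, -2.6, 4.3]
opening: 0.005
grasp_force: 2.3
```

Emit:
step_arm:
  moves:
    - {"tx": 0,"ty": 0,"tz": 0.08,"ax": 0,"ay": 0,"az": 0}
    - {"tx": 0,"ty": 0,"tz": 0,"ax": 0,"ay": 0,"az": 0}

```text
clock: 58.85
eef_pos: [615.4, 101.0, 205.7]
tcp_rot: [-3.142, 0.0, 1.59]
contact_force: [0.2, -2.6, 5.7]
opening: -0.001
grasp_force: 2.3
```

Not yet at contact. Continuing in small steps.

Emit:
step_arm:
  moves:
    - {"tx": 0,"ty": 0,"tz": 0.1,"ax": 0,"ay": 0,"az": 0}
    - {"tx": 0,"ty": 0,"tz": 0,"ax": 0,"ay": 0,"az": 0}

```text
clock: 59.1
eef_pos: [615.4, 100.9, 203.1]
tcp_rot: [-3.142, -0.0, 1.59]
contact_force: [0.7, -2.7, 4.8]
opening: 0.0
grasp_force: 2.3
```

Emit:
step_arm:
  moves:
    - {"tx": 0,"ty": 0,"tz": 0.08,"ax": 0,"ay": 0,"az": 0}
    - {"tx": 0,"ty": 0,"tz": 0,"ax": 0,"ay": 0,"az": 0}

```text
clock: 59.35
eef_pos: [615.4, 100.8, 201.2]
tcp_rot: [-3.142, 0.0, 1.59]
contact_force: [1.0, -3.7, 4.8]
opening: 0.001
grasp_force: 2.6
```

Emit:
step_arm:
  moves:
    - {"tx": 0,"ty": 0,"tz": 0.06,"ax": 0,"ay": 0,"az": 0}
    - {"tx": 0,"ty": 0,"tz": 0,"ax": 0,"ay": 0,"az": 0}

```text
clock: 59.6
eef_pos: [615.5, 100.7, 200.1]
tcp_rot: [3.141, 0.0, 1.59]
contact_force: [-0.9, -2.8, 9.2]
opening: -0.001
grasp_force: 4.3
```

```bash
python3 -c "
from h import *
levtop(); s=r.sense(); print(s['contact_force'],s['eef_pos'])"
```

```text
scene 81 slope 0.055 lever 0.545 [177. 259.]
[-0.6519958  -4.13302055  7.84289635] [615.53585548 100.71375717 200.22046818]
```

The ram is bearing. I'm pressing a little more and holding.

Emit:
step_arm:
  moves:
    - {"tx": 0,"ty": 0,"tz": 0.06,"ax": 0,"ay": 0,"az": 0}
    - {"tx": 0,"ty": 0,"tz": 0,"ax": 0,"ay": 0,"az": 0}
    - {"tx": 0,"ty": 0,"tz": 0,"ax": 0,"ay": 0,"az": 0}
    - {"tx": 0,"ty": 0,"tz": 0,"ax": 0,"ay": 0,"az": 0}
    - {"tx": 0,"ty": 0,"tz": 0,"ax": 0,"ay": 0,"az": 0}

```text
clock: 60.32
eef_pos: [615.6, 100.6, 199.2]
tcp_rot: [3.141, 0.0, 1.59]
contact_force: [-2.6, -5.3, 12.0]
opening: 0.002
grasp_force: 6.0
```

Emit:
step_arm:
  moves:
    - {"tx": 0.02,"ty": 0,"tz": -0.4,"ax": 0,"ay": 0,"az": 0}
    - {"tx": 0.06,"ty": 0,"tz": -0.4,"ax": 0,"ay": 0,"az": 0}
    - {"tx": 0.08,"ty": 0,"tz": -0.4,"ax": 0,"ay": 0,"az": 0}
    - {"tx": 0.1,"ty": 0,"tz": -0.4,"ax": 0,"ay": 0,"az": 0}
    - {"tx": 0.12,"ty": 0,"tz": -0.4,"ax": 0,"ay": 0,"az": 0}

```text
clock: 60.95
eef_pos: [615.1, 110.9, 248.6]
tcp_rot: [-3.141, -0.0, 1.59]
contact_force: [0.8, 0.6, 4.1]
opening: 0.003
grasp_force: 1.9
```

Emit:
step_arm:
  moves:
    - {"tx": 0.14,"ty": 0,"tz": -0.4,"ax": 0,"ay": 0,"az": 0}
    - {"tx": 0.16,"ty": 0,"tz": -0.4,"ax": 0,"ay": 0,"az": 0}
    - {"tx": 0.18,"ty": 0,"tz": -0.4,"ax": 0,"ay": 0,"az": 0}
    - {"tx": 0.2,"ty": 0,"tz": -0.4,"ax": 0,"ay": 0,"az": 0}
    - {"tx": 0.22,"ty": 0,"tz": -0.4,"ax": 0,"ay": 0,"az": 0}

```text
clock: 61.58
eef_pos: [614.5, 133.5, 298.4]
tcp_rot: [-3.141, -0.0, 1.59]
contact_force: [-0.6, 3.7, 0.9]
opening: -0.001
grasp_force: 1.5
```

Emit:
step_arm:
  moves:
    - {"tx": 0.2,"ty": 0,"tz": -0.5,"ax": 0,"ay": 0,"az": 0}
    - {"tx": 0.1,"ty": 0,"tz": -0.6,"ax": 0,"ay": 0,"az": 0}
    - {"tx": 0,"ty": 0,"tz": -1,"ax": 0,"ay": 0,"az": 0}
    - {"tx": 0,"ty": 0,"tz": -1,"ax": 0,"ay": 0,"az": 0}
    - {"tx": 0,"ty": 0,"tz": 0,"ax": 0,"ay": 0,"az": 0}

```text
clock: 62.2
eef_pos: [615.5, 140.1, 378.0]
tcp_rot: [3.138, 0.0, 1.589]
contact_force: [0.1, 0.0, -0.6]
opening: -0.002
grasp_force: 0.0
```

```bash
python3 -c "
from h import *
levtop(); s=r.sense(); print(s['contact_force'],s['eef_pos'])"
```

```text
top 52 slope 0.599 lever 0.001 [130. 260.]
scene 123 slope 0.597 lever 0.003 [133. 258.]
[-0.82806706 -0.36263389 -0.14228462] [614.42876731 140.02116682 375.18263703]
```

The lever is back up. I'm returning to the shuttle grip the same way, tilted.

Emit:
step_arm:
  moves:
    - {"tx": -0.94,"ty": -0.88,"tz": 0,"ax": 0,"ay": 0,"az": 0}
    - {"tx": -0.94,"ty": -0.88,"tz": 0,"ax": 0,"ay": 0,"az": 0}
    - {"tx": -0.94,"ty": -0.88,"tz": 0,"ax": 0,"ay": 0,"az": 0}
    - {"tx": -0.94,"ty": -0.88,"tz": 0,"ax": 0,"ay": 0,"az": 0}
    - {"tx": -0.94,"ty": -0.88,"tz": 0,"ax": 0,"ay": 0,"az": 0}
  gripper: 0.6

```text
clock: 62.92
eef_pos: [505.4, 19.9, 374.2]
tcp_rot: [-3.139, 0.001, 1.59]
contact_force: [1.0, 0.1, -0.3]
opening: 0.602
grasp_force: 0.0
```

Emit:
step_arm:
  moves:
    - {"tx": 0,"ty": 0,"tz": 0,"ax": 0,"ay": 0.06,"az": 0}
    - {"tx": 0,"ty": 0,"tz": 0,"ax": 0,"ay": 0.06,"az": 0}
    - {"tx": 0,"ty": 0,"tz": 0,"ax": 0,"ay": 0.05,"az": 0}
    - {"tx": 0,"ty": 0,"tz": 0,"ax": 0,"ay": 0,"az": 0}

```text
clock: 63.42
eef_pos: [506.2, 19.7, 374.0]
tcp_rot: [-3.138, -0.267, 1.587]
contact_force: [0.1, -0.5, 0.1]
opening: 0.605
grasp_force: 0.0
```

```bash
cat >> h.py <<'E'
from scipy.spatial.transform import Rotation as Ro
def tounits(tgt):
    s=r.sense(); R=Ro.from_euler('xyz',s['tcp_rot']).as_matrix(); return (R.T@(np.array(tgt)-s['eef_pos'])/25).round(3)
E
python3 - <<'E'
from h import *
s=r.sense(); print(s['eef_pos'],s['tcp_rot']); print('above',tounits([516,91.4,99.2]),'grip',tounits([515.5,111.5,21]))
p,d,K,T=grab('wrist'); P=fcloud(d,K,T); x,y,z=P[...,0],P[...,1],P[...,2]
m=(abs(z-52)<4)&(np.hypot(x-517,y-110)<30); q=P[m][:,:2].astype(np.float32); print('grip',cv2.minAreaRect(q) if len(q) else 0)
E
```

```text
[506.23708331  19.66435496 374.03193331] [-3.13832938 -0.2667401   1.58652301]
above [-0.136  0.473 11.358] grip [-0.185  0.476 14.587]
grip ((515.7279663085938, 110.64510345458984), (22.474044799804688, 24.54510498046875), 0.9013251662254333)
```

Emit:
step_arm:
  moves:
    - {"tx": -0.1,"ty": 0.2,"tz": 0.8,"ax": 0,"ay": 0,"az": 0}
    - {"tx": -0.08,"ty": 0.2,"tz": 1,"ax": 0,"ay": 0,"az": 0}
    - {"tx": 0,"ty": 0.07,"tz": 1,"ax": 0,"ay": 0,"az": 0}
    - {"tx": 0,"ty": 0,"tz": 1,"ax": 0,"ay": 0,"az": 0}
    - {"tx": 0,"ty": 0,"tz": 1,"ax": 0,"ay": 0,"az": 0}

```text
clock: 64.1
eef_pos: [517.8, 49.2, 257.5]
tcp_rot: [-3.141, -0.265, 1.591]
contact_force: [0.1, 0.3, 0.2]
opening: 0.603
grasp_force: 0.0
```

Emit:
step_arm:
  moves:
    - {"tx": 0,"ty": 0,"tz": 1,"ax": 0,"ay": 0,"az": 0}
    - {"tx": 0,"ty": 0,"tz": 1,"ax": 0,"ay": 0,"az": 0}
    - {"tx": 0,"ty": 0,"tz": 1,"ax": 0,"ay": 0,"az": 0}
    - {"tx": 0,"ty": 0,"tz": 1,"ax": 0,"ay": 0,"az": 0}
    - {"tx": 0,"ty": 0,"tz": 1,"ax": 0,"ay": 0,"az": 0}

```text
clock: 64.72
eef_pos: [517.1, 82.2, 137.1]
tcp_rot: [-3.141, -0.265, 1.591]
contact_force: [0.6, 1.1, 0.2]
opening: 0.601
grasp_force: 0.0
```

Emit:
step_arm:
  moves:
    - {"tx": 0,"ty": 0,"tz": 0.8,"ax": 0,"ay": 0,"az": 0}
    - {"tx": 0,"ty": 0,"tz": 0,"ax": 0,"ay": 0,"az": 0}
    - {"tx": 0,"ty": 0,"tz": 0,"ax": 0,"ay": 0,"az": 0}

```text
clock: 65.1
eef_pos: [517.6, 86.9, 119.3]
tcp_rot: [3.141, -0.266, 1.591]
contact_force: [-0.3, -0.3, 0.2]
opening: 0.6
grasp_force: 0.0
```

Run:
```python
from h import *
s=r.sense(); print(s['eef_pos'],s['tcp_rot']); print('grip',tounits([515.5,111,21.2]))
p,d,K,T=grab('wrist'); P=fcloud(d,K,T); x,y,z=P[...,0],P[...,1],P[...,2]
m=(abs(z-52)<4)&(np.hypot(x-517,y-110)<30); q=P[m][:,:2].astype(np.float32); print('grip',cv2.minAreaRect(q) if len(q) else 0)
```

```text
[517.60072968  86.93451766 119.26394109] [ 3.14130911 -0.26642733  1.59094588]
grip [-0.103 -0.066  4.038]
grip ((515.8253784179688, 110.80842590332031), (23.463409423828125, 24.87450408935547), 1.1216319799423218)
```

Emit:
step_arm:
  moves:
    - {"tx": -0.1,"ty": -0.07,"tz": 0.8,"ax": 0,"ay": 0,"az": 0}
    - {"tx": 0,"ty": 0,"tz": 1,"ax": 0,"ay": 0,"az": 0}
    - {"tx": 0,"ty": 0,"tz": 1,"ax": 0,"ay": 0,"az": 0}
    - {"tx": 0,"ty": 0,"tz": 0.8,"ax": 0,"ay": 0,"az": 0}
    - {"tx": 0,"ty": 0,"tz": 0.42,"ax": 0,"ay": 0,"az": 0}

```text
clock: 65.78
eef_pos: [515.3, 110.8, 21.0]
tcp_rot: [3.142, -0.267, 1.59]
contact_force: [-1.1, 0.7, -0.0]
opening: 0.598
grasp_force: 0.0
```

Emit:
step_arm:
  moves:
    - {"tx": 0,"ty": 0,"tz": 0,"ax": 0,"ay": 0,"az": 0}
    - {"tx": 0,"ty": 0,"tz": 0,"ax": 0,"ay": 0,"az": 0}
    - {"tx": 0,"ty": 0,"tz": 0,"ax": 0,"ay": 0,"az": 0}
    - {"tx": 0,"ty": 0,"tz": 0,"ax": 0,"ay": 0,"az": 0}
    - {"tx": 0,"ty": 0,"tz": 0,"ax": 0,"ay": 0,"az": 0}
  gripper: 0
  newtons: 60

```text
clock: 66.4
eef_pos: [515.7, 110.5, 21.6]
tcp_rot: [3.141, -0.267, 1.59]
contact_force: [-0.1, -3.5, 5.6]
opening: 0.271
grasp_force: 61.5
```

Emit:
step_arm:
  moves:
    - {"tx": -0.15,"ty": 0,"tz": -0.041,"ax": 0,"ay": 0,"az": 0}
    - {"tx": -0.25,"ty": 0,"tz": -0.068,"ax": 0,"ay": 0,"az": 0}
    - {"tx": -0.3,"ty": 0,"tz": -0.082,"ax": 0,"ay": 0,"az": 0}
    - {"tx": -0.3,"ty": 0,"tz": -0.082,"ax": 0,"ay": 0,"az": 0}
    - {"tx": -0.3,"ty": 0,"tz": -0.082,"ax": 0,"ay": 0,"az": 0}

```text
clock: 67.03
eef_pos: [515.5, 77.8, 21.3]
tcp_rot: [-3.14, -0.269, 1.589]
contact_force: [0.9, 7.5, 2.4]
opening: 0.268
grasp_force: 60.8
```

Emit:
step_arm:
  moves:
    - {"tx": -0.386,"ty": 0,"tz": -0.105,"ax": 0,"ay": 0,"az": 0}
    - {"tx": -0.386,"ty": 0,"tz": -0.105,"ax": 0,"ay": 0,"az": 0}
    - {"tx": -0.386,"ty": 0,"tz": -0.105,"ax": 0,"ay": 0,"az": 0}
    - {"tx": -0.386,"ty": 0,"tz": -0.105,"ax": 0,"ay": 0,"az": 0}
    - {"tx": -0.386,"ty": 0,"tz": -0.105,"ax": 0,"ay": 0,"az": 0}

```text
clock: 67.65
eef_pos: [516.3, 27.8, 21.2]
tcp_rot: [-3.14, -0.269, 1.589]
contact_force: [-0.6, 7.8, 3.8]
opening: 0.267
grasp_force: 60.9
```

Emit:
step_arm:
  moves:
    - {"tx": -0.386,"ty": 0,"tz": -0.105,"ax": 0,"ay": 0,"az": 0}
    - {"tx": -0.386,"ty": 0,"tz": -0.105,"ax": 0,"ay": 0,"az": 0}
    - {"tx": -0.386,"ty": 0,"tz": -0.105,"ax": 0,"ay": 0,"az": 0}
    - {"tx": -0.386,"ty": 0,"tz": -0.105,"ax": 0,"ay": 0,"az": 0}
    - {"tx": -0.386,"ty": 0,"tz": -0.105,"ax": 0,"ay": 0,"az": 0}

```text
clock: 68.28
eef_pos: [517.1, -22.0, 21.0]
tcp_rot: [-3.14, -0.269, 1.589]
contact_force: [-0.4, 7.3, 1.6]
opening: 0.269
grasp_force: 60.9
```

Run:
```python
from h import *
topcheck()
p,d,K,T=grab('wrist'); P=fcloud(d,K,T); e=r.sense()['eef_pos']; c=e[:2]+[-3.5,160]
m=(abs(P[...,2]-12)<4)&(np.hypot(P[...,0]-c[0],P[...,1]-c[1])<75)&(P[...,1]>c[1]-49); q=P[m][:,:2].astype(np.float32); print('plate',cv2.minAreaRect(q))
```

```text
rail L 167 1.84 x@160 461.9 x@268 458.4
rail R 163 -0.72 x@160 568.9 x@268 570.2
plate 863 ((512.2936401367188, 136.1769561767578), (113.85871124267578, 117.66098022460938), 89.46458435058594) [[454.2, 82.9], [565.8, 190.0]]
post 32 [515.  136.7  65.6]
collar 102 [515.2 137.6  61.5]
grip pts 38
[517.3 -23.1  21. ] [-3.14  -0.269  1.589] [-2.1  1.6  5.7] 0.2674346516646241
plate ((514.460205078125, 111.15225219726562), (148.9969482421875, 46.73662567138672), 1.330642580986023)
```

Emit:
step_arm:
  moves:
    - {"tx": -0.386,"ty": 0,"tz": -0.105,"ax": 0,"ay": 0,"az": 0}
    - {"tx": -0.386,"ty": 0,"tz": -0.105,"ax": 0,"ay": 0,"az": 0}
    - {"tx": -0.386,"ty": 0,"tz": -0.105,"ax": 0,"ay": 0,"az": 0}
    - {"tx": -0.386,"ty": 0,"tz": -0.105,"ax": 0,"ay": 0,"az": 0}
    - {"tx": -0.386,"ty": 0,"tz": -0.105,"ax": 0,"ay": 0,"az": 0}

```text
clock: 69.0
eef_pos: [517.9, -71.7, 21.0]
tcp_rot: [-3.14, -0.269, 1.589]
contact_force: [0.3, 9.1, 4.2]
opening: 0.267
grasp_force: 61.0
```

Emit:
step_arm:
  moves:
    - {"tx": -0.386,"ty": 0,"tz": -0.105,"ax": 0,"ay": 0,"az": 0}
    - {"tx": -0.386,"ty": 0,"tz": -0.105,"ax": 0,"ay": 0,"az": 0}
    - {"tx": -0.386,"ty": 0,"tz": -0.105,"ax": 0,"ay": 0,"az": 0}
    - {"tx": -0.386,"ty": 0,"tz": -0.105,"ax": 0,"ay": 0,"az": 0}
    - {"tx": -0.2,"ty": 0,"tz": -0.054,"ax": 0,"ay": 0,"az": 0}

```text
clock: 69.62
eef_pos: [518.7, -116.7, 21.0]
tcp_rot: [-3.139, -0.27, 1.589]
contact_force: [-0.8, 9.8, 6.3]
opening: 0.266
grasp_force: 61.2
```

Emit:
step_arm:
  moves:
    - {"tx": 0,"ty": 0,"tz": 0,"ax": 0,"ay": 0,"az": 0}
    - {"tx": 0,"ty": 0,"tz": 0,"ax": 0,"ay": 0,"az": 0}

```text
clock: 69.88
eef_pos: [518.8, -117.2, 21.0]
tcp_rot: [-3.14, -0.269, 1.589]
contact_force: [-2.2, 3.9, 6.3]
opening: 0.267
grasp_force: 61.5
```

Emit:
step_arm:
  moves:
    - {"tx": 0,"ty": 0,"tz": 0,"ax": 0,"ay": 0,"az": 0}
    - {"tx": 0,"ty": 0,"tz": 0,"ax": 0,"ay": 0,"az": 0}
    - {"tx": 0,"ty": 0,"tz": 0,"ax": 0,"ay": 0,"az": 0}
  gripper: 0.6

```text
clock: 70.25
eef_pos: [519.4, -118.2, 20.7]
tcp_rot: [-3.141, -0.267, 1.59]
contact_force: [-0.2, -0.1, -0.4]
opening: 0.604
grasp_force: 0.0
```

Emit:
step_arm:
  moves:
    - {"tx": 0,"ty": 0,"tz": -0.4,"ax": 0,"ay": 0,"az": 0}
    - {"tx": 0,"ty": 0,"tz": -0.8,"ax": 0,"ay": 0,"az": 0}
    - {"tx": 0,"ty": 0,"tz": -1,"ax": 0,"ay": 0,"az": 0}
    - {"tx": 0,"ty": 0,"tz": -1,"ax": 0,"ay": -0.06,"az": 0}
    - {"tx": 0,"ty": 0,"tz": -1,"ax": 0,"ay": -0.06,"az": 0}

```text
clock: 70.88
eef_pos: [520.1, -144.6, 124.1]
tcp_rot: [3.141, -0.075, 1.588]
contact_force: [0.0, 0.7, -0.2]
opening: 0.602
grasp_force: 0.0
```

Emit:
step_arm:
  moves:
    - {"tx": 0,"ty": 0,"tz": -0.5,"ax": 0,"ay": -0.05,"az": 0}
    - {"tx": 0,"ty": 0,"tz": 0,"ax": 0,"ay": 0,"az": 0}
    - {"tx": 0,"ty": 0,"tz": 0,"ax": 0,"ay": 0,"az": 0}

```text
clock: 71.25
eef_pos: [519.7, -144.4, 134.8]
tcp_rot: [-3.141, -0.002, 1.59]
contact_force: [0.2, 1.2, 0.5]
opening: 0.598
grasp_force: 0.0
```

Run:
```python
from h import *
p,d,K,T=grab('wrist'); P=fcloud(d,K,T); s=r.sense(); print(s['eef_pos'],s['clock'])
x,y,z=P[...,0],P[...,1],P[...,2]
m=(z>64)&(z<76)&(np.hypot(x-518,y-40)<40); c=P[m].mean(0)[:2]; print('post',c)
print([pile(P,c,zz) for zz in (18,44,60,70)])
m=(abs(z-12)<4)&(np.hypot(x-c[0],y-c[1])<75)&(y>c[1]-48.); print('plate',cv2.minAreaRect(P[m][:,:2].astype(np.float32)))
levtop()
```

```text
[ 519.54840063 -144.64982575  134.51562699] 71.3
post [nan nan]
[0, 0, 0, 0]
plate ((0.0, 0.0), (0.0, 0.0), 0.0)
top 215 slope 0.601 lever -0.001 [131. 261.]
scene 126 slope 0.596 lever 0.004 [133. 258.]<stdin>:4: RuntimeWarning: Mean of empty slice.
  ret = um.true_divide(
```

Emit:
step_arm:
  moves:
    - {"tx": 0.6,"ty": 0,"tz": 0,"ax": 0,"ay": 0,"az": 0}
    - {"tx": 1,"ty": 0,"tz": 0,"ax": 0,"ay": 0,"az": 0}
    - {"tx": 0.8,"ty": 0,"tz": 0,"ax": 0,"ay": 0,"az": 0}
    - {"tx": 0.4,"ty": 0,"tz": 0,"ax": 0,"ay": 0,"az": 0}
    - {"tx": 0,"ty": 0,"tz": 0,"ax": 0,"ay": 0,"az": 0}

```text
clock: 72.03
eef_pos: [518.6, -73.8, 135.0]
tcp_rot: [-3.141, 0.0, 1.591]
contact_force: [-1.2, -0.1, 0.3]
opening: 0.602
grasp_force: 0.0
```

Run:
```python
from h import *
p,d,K,T=grab('wrist'); P=fcloud(d,K,T); s=r.sense(); print(s['eef_pos'],s['clock'])
x,y,z=P[...,0],P[...,1],P[...,2]
m=(z>64)&(z<76)&(np.hypot(x-516,y-42)<40); c=P[m].mean(0)[:2]; print('post',c)
print([pile(P,c,zz) for zz in (18,44,60,70)])
m=(abs(z-12)<4)&(np.hypot(x-c[0],y-c[1])<75)&(y>c[1]-48.); print('plate',cv2.minAreaRect(P[m][:,:2].astype(np.float32)))
```

```text
[518.70681415 -74.32927742 135.06838671] 72.075
post [515.7422169   42.66309804]
[(1095, array([515.7,  42.4]), 57.9, np.float64(17.1)), (627, array([516.6,  43.1]), 43.7, np.float64(43.1)), (1592, array([516.4,  43.5]), 35.9, np.float64(59.1)), (112, array([515.8,  43.2]), 8.3, np.float64(68.5))]
plate ((515.6702880859375, 43.04685592651367), (96.93769836425781, 96.85065460205078), 1.1982831954956055)
```

The post is about 227 mm in front of the ram, the stack is intact and level, and the lever is up. Handing in.

```bash
python3 -c "
from rig import workorder
print(workorder.sign_off())"
```

```text
the job is handed in; nothing more can be done
None
```

The job is done and handed in, but `sign_off()` returned no verdict: bush, two spacers and collar are home on the post, pressed with about 12 N on the lever; the lever is back up, and the shuttle is out with its post about 227 mm in front of the ram.

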